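# Cock the label dispenser's sprung pressure arm and load a fresh roll

### The arm

A 7-joint arm with a two-finger parallel gripper is mounted at the origin on a cart in front of the work surface, level with it; the furniture and walls round the work are solid. World frame = base frame: x ahead of the robot, y to its left, z up, the work surface at z = 0. Lengths are in m, angles in rad, forces in N, time in s.
With the tool pointing down it reaches from about 0.4 to 0.85 m from the base axis. Payload 4.5 kg.
Tool frame: the origin (TCP) lies on the centre line of the jaws, within the pads' length; the fingertips stand ahead of it and the grasp point (between the pads) lies 3 mm ahead of it (r.finger_overhang is the z of the fingertips in the tool frame, in m); z points along the fingers, y is the direction in which the jaws open and shut (so a half turn about z gives the same grasp; the last joint's range is limited). The gripper opens to 88 mm and grips with 3 to 60 N. Pads are 18 mm wide; open, the fingers measure 123 mm over their backs; the gripper's body (75 mm by 187 mm) begins 45 mm behind the grasp point.
Start: joints at [-1.123, 0.689, -0.195, 1.565, 0.157, 0.902, -0.215], TCP at [0.251, 0.572, 0.261] pointing down, gripper open.
Joint ranges: [-3.01, 3.01], [-0.46, 2.08], [-1.47, 1.51], [0.13, 2.56], [-1, 4.14], [0.04, 2.09], [-2.66, 2.66]. Speed limits (rad/s): [2.57, 2.57, 3.14, 3.14, 3.14, 3.14, 3.14].

### API

Orientations are given as a unit quaternion [x, y, z, w].
In Python, from plant import get_state, snapshot, camera_model, workorder, boxes_of, mark_of, r gives the robot as it stands.
- The arm moves only by the tool jog_arm, never from a script. Its argument "rows" is a list of rows, each a list of 2 entries, a list of its own where there are three numbers: the shift along the tool's x, y, z normalised to -1 to 1, where 1 is 75 cm, then the turn about the tool's z normalised to -1 to 1, where 1 is 2 rad. A call has 1 to 20 rows; each row is the pose to reach, as a shift and turn from the pose commanded when the call began, along the tool's axes at that moment; what a row does not reach only later rows make up. A row lasts 1/12 s, in which the tool goes at most 41.7 mm and 7.16 degrees, less where a joint would pass 70% of its speed; a pose out of reach is approached as far as the arm can. A call with a number of a shift or a turn outside -1 to 1 is refused whole. A call with a gripper value outside its range is refused whole. "gripper" is the finger opening in mm, from 0 to 88.1, set as the call begins (left out, the last holds). The fingers move at their own pace and stop on an object; "newtons" is the grip in N (left out, the last holds). Time passes only in rows, so rows that repeat a pose let the fingers close. It gives the time, the measured TCP pose, the force and the opening at its end, in the units of the state.
- get_state(): the state, without advancing time (a new reading comes with each control period).
- snapshot(name): name is "scene" or "side" or "wrist"; returns the picture (400x640x3 uint8, red, green, blue); there is no depth.
- camera_model(name): a dict with "mtx" (3x3 intrinsics, pixels), "extrinsics" (4x4, takes a point from camera to world coordinates); the wrist camera has in their place "T_tool_cam" (4x4, takes a point from camera to tool coordinates, whose origin is the TCP and whose axes are the flange's). Camera axes: x right, y up, looking along -z (the intrinsics and any distortion apply to the point x, -y, -z); pixel columns grow to the right and rows downward; lengths in m; the calibration is good to about 2 mm. A picture is of the moment at which its call begins: read the wrist's pose just before it. camera_model takes no time and is no camera call.
- workorder.finish_job(): hands the job in, once; it reports no verdict.
Trained networks look in the newest picture that a camera, given by its name, has taken for a name from the list of things; names that differ only in an ending like _2 or _b are one class to them, and where a whole thing is asked for, a point or a joint stands for the part that bears it (a point fixed in the world has none). Each returns a list of dicts, best first, with "p" (0 to 1); they miss things now and then, are a little off and sometimes report something else, mostly with a low value. They report only what shows in the picture. A call takes as long as a camera call. They do not tell look-alikes from the thing itself.
- boxes_of(thing, camera): "rect" ([left, top, right, bottom] in pixels, round what is visible of it).
- mark_of(thing, camera): "pixel" ([row, column] in pixels: a listed point, or the origin of a listed thing).
The state is a dict: "clock": time; "q": joint angles; "qd": joint speeds; "joint_torque": joint torques, N m; "tool_pos": TCP position; "eef_rot": TCP orientation; "contact_force": force on the tool from outside, world axes, zero at the start; "moment": the same for the moment, N m; "opening": opening from 0.0 (shut) to 1.0 (fully open).
Only numpy, scipy, OpenCV 4.12 (cv2) and the standard library are available. Lean on these libraries where they do the work, as an engineer would, in place of code of your own. Each camera call takes 0.05 s, during which the arm holds its last target.

### The job

Get the label dispenser ready for a fresh roll: draw its sprung pressure arm back by the black knob until the touchy catch can take it, ease it gently onto the catch so that it stays hooked by itself, and only then set the small white label roll flat on the grey platter, over the spindle. Never let the arm snap back or slam onto the catch, only just feel the rubber buffer behind the catch rather than forcing the arm against it, and leave the pen, the tub and the big label roll where they are.

Things in the scene. Friction and masses are not known exactly. Their poses are not given: they have to be found in the camera images.
- label_stand: Blue label dispenser, fixed; plate 220 (its x) x 245 (y) x 8 mm. Origin: centre of its underside; x away from the robot at yaw 0. In its frame: pivot post x +75, y -7.5 mm; platter and spindle x +45, y +72; low steel peel bar, 27 mm high, x -106 to -66, y +23 to +113; catch near the front right, below 26 mm. Only the knob and the roller are higher than 42 mm.
- press_arm: Sprung pressure arm: aluminium bar 13 mm wide, top 31 mm above the table, swinging level about the pivot post. Origin on the pivot axis at table height, x along the arm to the knob. On it: rubber roller 82 mm out (18 mm across, top at 46 mm), knob 125 mm out, and under its end, 145 mm out, the 8 mm steel pin that the brass hook of the catch holds.
- swing (a joint): Swing of the arm, rad, counter-clockwise from above. 0 = at rest over the platter, barring the spindle, pointing 2.18 rad counter-clockwise from the stand's +x; grows as the arm is drawn towards the robot, then right. A spring always pulls it back: at the knob, square to the arm, 2.9 N at 0 plus 3.2 N per rad. It hooks somewhere between 0.96 and 1.34 rad, different every time, not measured: feel for it.
- knob_grip (a point): Middle of the arm's upright black knob, 54 mm above the table and 125 mm from the pivot: a round post 18 mm across, 37 to 76 mm above the table; moves with the arm. On the last 15 mm before hooking, the pin pushes the hook aside: up to 3 N more, then up to 5 N less is felt. 5 mm beyond the hooking angle comes a stiff rubber buffer: the pull grows by about 10 N per further mm.
- pivot (a point): Pivot axis at table height, axes as the stand's. The catch block is clamped along an arc round it. Eased back 5 mm or so (at the knob) from the buffer, the arm bears on the hook and the pull vanishes. Pushing it on against the hook with over 4 N, or letting it fly onto the hook, trips or slams it; a touch on the hook's red tab trips it. A pull still there 12 mm from the buffer: not hooked.
- platter (a point): Centre of the top of the grey platter (72 mm across, 12 mm above the table), on the axis of the spindle, which is 24 mm across with a bevelled top 34 mm above the table. Axes as the stand's.
- small_roll: Small white label roll, standing flat on the table: 58 mm across, 36 mm high, with a 33 mm hole right through it, about 0.09 kg. Origin: centre of its underside, z up along its axis.
- pen: White and grey marker pen lying on the table, 17 x 140 x 19 mm; a bystander. Origin: centre of the underside.
- tub: Small round white tub, 70 mm across, 45 mm high; a bystander. Origin: centre of the underside.
- big_roll: Big white label roll with a brown core, 92 mm across, 52 mm high; a bystander, too big for this dispenser. Origin: centre of the underside.
Things that resemble listed ones, but are neither listed nor needed, are in the scene too. What is shaped like the small_roll but blue is not meant.

How it is judged:
By the outcome, as a careful person would: the job done as asked, in the order asked, and still so for the second after the job is handed in, with the robot touching nothing.
It also fails if it takes over 64 s, if anything falls off the work surface, if the arm or the gripper's body presses on something with over 40 N, if the wrist force passes 120 N, or if a joint passes its speed limit or range.

## Working session

There is one attempt and no reset: what is moved stays moved. The work goes in short steps, Python scripts to look and compute and a tool call to move; the robot and the scene stay as the last step left them, time stands still between calls to the robot, and variables do not carry over. Pictures are saved under pics/ and viewed, and the job is handed in when it is done.

Besides the shell and the picture viewer there is one more tool, called after "Request:" in YAML: its name, and indented under it one key for each argument. jog_arm: Moves the arm, as the interface text tells. Scaled input: -1 to 1 covers 75 cm each way for a shift and 2 rad each way for a turn. Its arguments: {"type":"object","properties":{"rows":{"type":"array"},"gripper":{"type":"number"},"newtons":{"type":"number"}},"required":["rows"]}

```bash
ls; mkdir -p pics; python3 - <<'E'
from plant import *
import cv2
s=get_state(); print(s)
print(r.finger_overhang)
for n in ["scene","side","wrist"]:
    im=snapshot(n); cv2.imwrite(f"pics/{n}0.png",im[:,:,::-1]); 
    print(n,camera_model(n))
    for t in ["label_stand","small_roll","pen","tub","big_roll","knob_grip"]:
        print(t,[( [round(x) for x in b['rect']],round(b['p'],2)) for b in boxes_of(t,n)[:3]])
print(get_state()['clock'])
E
```

```text
pics
{'clock': 0.0, 'q': array([-1.12320157,  0.68996234, -0.19456138,  1.56630849,  0.15728608,
        0.90250295, -0.2150875 ]), 'qd': array([ 0.00086336,  0.000754  , -0.00140471, -0.00081584,  0.00101775,
       -0.00093805,  0.00219714]), 'joint_torque': array([ 9.32398543e-04, -5.27559006e+01, -1.26649417e+00, -1.53425074e+01,
       -5.26862650e-02,  6.77606411e-03,  1.68853890e-04]), 'tool_pos': array([0.25108858, 0.57171601, 0.25993417]), 'eef_rot': array([ 2.05365403e-01,  9.78684960e-01, -8.83379708e-04, -1.39097741e-04]), 'contact_force': array([-0.13935644, -0.16912921,  0.48494734]), 'moment': array([-0.02510074,  0.01936857,  0.00202053]), 'opening': 0.9985027476211558}
0.022
scene {'mtx': array([[458.85810733,   0.        , 321.20601472],
       [  0.        , 458.85810733, 199.34712331],
       [  0.        ,   0.        ,   1.        ]]), 'extrinsics': array([[ 0.80991662,  0.40874193, -0.42067221,  0.05037404],
       [-0.58654153,  0.56192249, -0.58327707, -0.79696257],
       [-0.00202462,  0.71914751,  0.69485448,  0.87710429],
       [ 0.        ,  0.        ,
[... 1005 characters left out ...]
70, 338, 190], 0.67)]
big_roll [([380, 238, 429, 281], 0.95)]
knob_grip [([231, 162, 286, 188], 0.55)]
wrist {'mtx': array([[325.05496825,   0.        , 317.3526774 ],
       [  0.        , 325.05496825, 196.58756562],
       [  0.        ,   0.        ,   1.        ]]), 'T_tool_cam': array([[-1.26311417e-05,  9.67225254e-01,  2.53919883e-01,
         6.38515442e-02],
       [ 9.99999309e-01,  3.10736560e-04, -1.13390536e-03,
         8.22456782e-05],
       [-1.17564409e-03,  2.53919693e-01, -9.67224590e-01,
        -1.23953955e-01],
       [ 0.00000000e+00,  0.00000000e+00,  0.00000000e+00,
         1.00000000e+00]])}
label_stand []
small_roll []
pen []
tub []
big_roll []
knob_grip []
1.05
```

```bash
python3 - <<'E'
import cv2
for n in ["scene","side"]:
    im=cv2.imread(f"pics/{n}0.png")[120:330,180:460]; cv2.imwrite(f"pics/{n}0c.png",cv2.resize(im,None,fx=2.85,fy=2.85,interpolation=cv2.INTER_CUBIC))
E
```

```text
(no output)
```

View pics/scene0c.png

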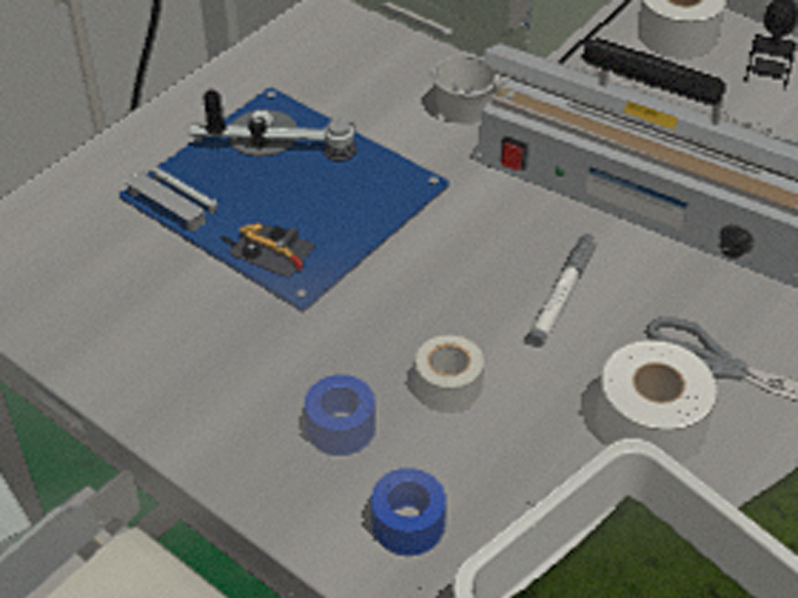

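View pics/side0c.png

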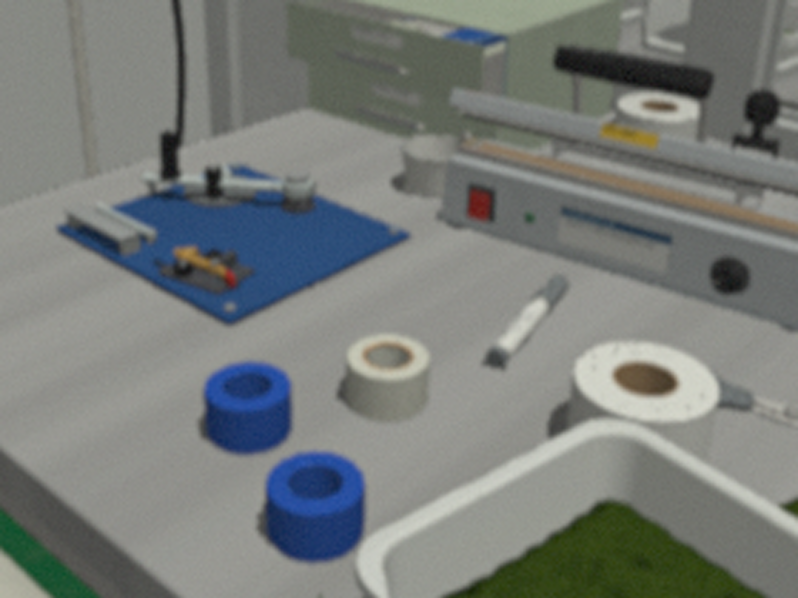

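View pics/scene0.png

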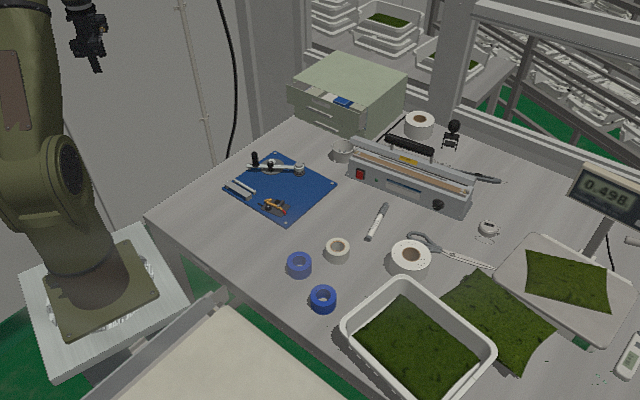

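View pics/wrist0.png

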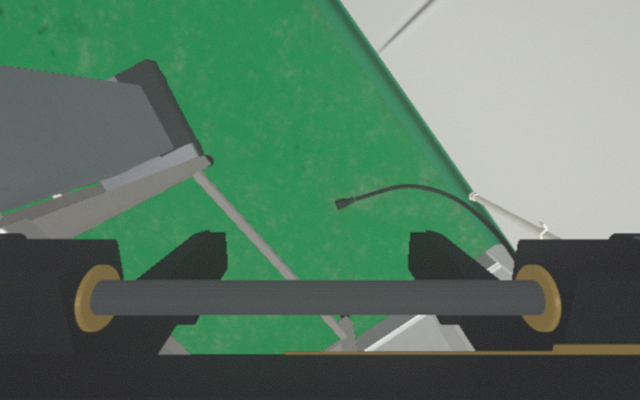

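```bash
cat > h.py <<'E'
import numpy as np, cv2
from scipy.spatial.transform import Rotation as R
def ray(cm,px,T=None):
    K=cm['mtx']; E=cm['extrinsics'] if T is None else T
    u,v=px
    d=np.array([(u-K[0,2])/K[0,0],-(v-K[1,2])/K[1,1],-1.])
    return E[:3,3],E[:3,:3]@d
def onz(cm,px,z,T=None):
    o,d=ray(cm,px,T); return o+d*(z-o[2])/d[2]
def proj(cm,p,T=None):
    K=cm['mtx']; E=cm['extrinsics'] if T is None else T
    c=E[:3,:3].T@(np.asarray(p)-E[:3,3]); return K[0,0]*c[0]/-c[2]+K[0,2], K[1,1]*-c[1]/-c[2]+K[1,2]
def tri(rays):
    A=np.zeros((3,3));b=np.zeros(3)
    for o,d in rays:
        d=d/np.linalg.norm(d);P=np.eye(3)-np.outer(d,d);A+=P;b+=P@o
    x=np.linalg.solve(A,b)
    return x,[np.linalg.norm((np.eye(3)-np.outer(d,d)/(d@d))@(x-o)) for o,d in rays]
def wT(s,cm):
    T=np.eye(4);T[:3,:3]=R.from_quat(s['eef_rot']).as_matrix();T[:3,3]=s['tool_pos'];return T@cm['T_tool_cam']
E
python3 - <<'E'
from h import *
from plant import camera_model
sc=camera_model('scene');sd=camera_model('side')
f=lambda x,y:(180+(x-1.4)/2.85+.0,120+(y-1.4)/2.85)
S={'far':(268,88,.008),'right':(449,183,.008),'front':(302,310,.008),'left':(120,195,.008),'roll':(448,359,.036),'knobtop':(211,95,.076),'pivot':(340,130,.04),'rollertop':(259,116,.046),'tubtop':(463,75,.045),'pen1':(588,240,.01),'pen2':(534,342,.01),'big':(659,382,.052)}
D={'far':(243,166,.008),'right':(410,237,.008),'front':(232,323,.008),'left':(58,232,.008),'roll':(388,355,.036),'knobtop':(170,136,.076),'pivot':(298,182,.04),'rollertop':(212,170,.046),'big':(645,380,.052)}
for k,v in S.items():
    print(k,onz(sc,f(*v[:2]),v[2]).round(3), end=' ')
    if k in D:
        print(onz(sd,f(*D[k][:2]),v[2]).round(3),*tri([ray(sc,f(*v[:2])),ray(sd,f(*D[k][:2]))]),end='')
    print()
E
```

```text
far [0.585 0.193 0.008] [0.587 0.179 0.008] [ 0.59615439  0.20740119 -0.00467671] [np.float64(0.0031967528584846577), np.float64(0.0031967528584847106)]
right [ 0.65  -0.042  0.008] [ 0.644 -0.049  0.008] [ 0.65552931 -0.03396047 -0.00123073] [np.float64(0.0008820469712968823), np.float64(0.0008820469712967176)]
front [ 0.44  -0.1    0.008] [ 0.44  -0.106  0.008] [ 0.44442491 -0.09405223  0.00049681] [np.float64(0.0009662970567497765), np.float64(0.0009662970567498088)]
left [0.378 0.134 0.008] [0.374 0.12  0.008] [ 0.38180274  0.14777779 -0.00509107] [np.float64(0.0011149467792890137), np.float64(0.0011149467792891691)]
roll [ 0.496 -0.241  0.036] [ 0.495 -0.243  0.036] [ 0.49771732 -0.23935022  0.03336765] [np.float64(0.0001855667536607773), np.float64(0.0001855667536609354)]
knobtop [0.492 0.14  0.076] [0.49  0.129 0.076] [0.49693718 0.14883337 0.06799611] [np.float64(0.0005513124498462698), np.float64(0.0005513124498463272)]
pivot [0.588 0.057 0.04 ] [0.581 0.047 0.04 ] [0.59276828 0.06664065 0.03050931] [np.float64(0.0011323041864394832), np.float64(0.0011323041864394175)]
rollertop [0.53  0.117 0.046] [0.518 0.1   0.046] [0.53523771 0.13246866 0.03184819] [np.float64(0.003256205887105207), np.float64(0.0032562058871052706)]
tubtop [0.738 0.05  0.045] 
pen1 [ 0.706 -0.185  0.01 ] 
pen2 [ 0.583 -0.253  0.01 ] 
big [ 0.611 -0.371  0.052] [ 0.607 -0.373  0.052] [ 0.6143683  -0.3680173   0.04661601] [np.float64(0.0008151110577219354), np.float64(0.0008151110577219158)]
```

Request:
jog_arm:
  rows:
    - [[-0.2, -0.16, 0], 0]
    - [[-0.74, -0.59, 0], 0]
    - [[-0.74, -0.59, 0], 0]
    - [[-0.74, -0.59, 0], 0]
    - [[-0.74, -0.59, 0], 0]
    - [[-0.74, -0.59, 0], 0]
    - [[-0.74, -0.59, 0], 0]
    - [[-0.74, -0.59, 0], 0]
    - [[-0.74, -0.59, 0], 0]
    - [[-0.74, -0.59, 0], 0]
    - [[-0.74, -0.59, 0], 0]
    - [[-0.74, -0.59, 0], 0]
    - [[-0.74, -0.59, 0], 0]
    - [[-0.74, -0.59, 0], 0]
    - [[-0.74, -0.59, 0], 0]
    - [[-0.74, -0.59, 0], 0]
    - [[-0.74, -0.59, 0], 0]
    - [[-0.74, -0.59, 0], 0]
    - [[-0.74, -0.59, 0], 0]
    - [[-0.74, -0.59, 0], 0]

```text
clock: 2.72
tool_pos: [0.5813, -0.0554, 0.2605]
eef_rot: [0.205, 0.979, 0.0, -0.0]
contact_force: [0.7, 0.8, 0.5]
opening: 1.001
```

```bash
cat > look.py <<'E'
import sys,pickle
from h import *
from plant import *
def look(name,things=(),marks=()):
    s=get_state(); im=snapshot('wrist'); cv2.imwrite(f"pics/{name}.png",im[:,:,::-1])
    pickle.dump(s,open(f"pics/{name}.pkl","wb"))
    print(s['clock'],s['tool_pos'].round(4),s['eef_rot'].round(4),s['q'].round(3),s['contact_force'].round(2),s['moment'].round(3),round(s['opening']*88.1,2))
    for t in things: print('box',t,[( [round(float(x),1) for x in b['rect']],round(b['p'],2)) for b in boxes_of(t,'wrist')[:3]])
    for t in marks: print('mark',t,[( [round(float(x),1) for x in b['pixel']],round(b['p'],2)) for b in mark_of(t,'wrist')[:3]])
E
python3 - <<'E'
from look import *
look('w1',['small_roll'],['knob_grip','pivot','platter','label_stand','small_roll'])
E
```

```text
2.7167 [ 0.5813 -0.0554  0.2605] [ 2.054e-01  9.787e-01  5.000e-04 -4.000e-04] [ 0.178  0.64  -0.276  1.691  0.218  0.842  0.965] [0.69 0.77 0.47] [0.053 0.002 0.04 ] 88.19
box small_roll [([0.0, 81.3, 48.8, 140.5], 0.94), ([98.2, 138.7, 168.1, 195.0], 0.76), ([61.7, 45.5, 138.6, 105.0], 0.59)]
mark knob_grip [([3.2, 475.4], 0.83)]
mark pivot [([131.3, 408.3], 0.68)]
mark platter [([66.5, 458.7], 0.9)]
mark label_stand [([76.3, 380.1], 0.63)]
mark small_roll [([78.3, 114.9], 0.89), ([112.1, 25.0], 0.89), ([165.1, 141.6], 0.7)]
```

View pics/w1.png

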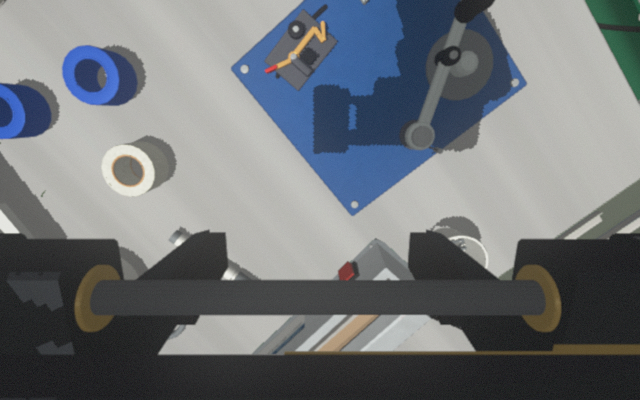

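Request:
jog_arm:
  rows:
    - [[0.03, 0.03, 0.02], 0.03]
    - [[0.117, 0.131, 0.067], 0.1375]
    - [[0.117, 0.131, 0.067], 0.1375]
    - [[0.117, 0.131, 0.067], 0.1375]
    - [[0.117, 0.131, 0.067], 0.1375]
    - [[0.117, 0.131, 0.067], 0.1375]
    - [[0.117, 0.131, 0.067], 0.1375]

```text
clock: 3.65
tool_pos: [0.5412, 0.0684, 0.2108]
eef_rot: [0.338, 0.941, -0.0, 0.001]
contact_force: [-0.0, -1.0, 0.2]
opening: 0.999
```

```bash
python3 - <<'E'
from look import *
look('w2',[],['knob_grip','pivot','platter','label_stand'])
E
```

```text
3.65 [0.5412 0.0684 0.2108] [ 3.377e-01  9.412e-01 -3.000e-04  5.000e-04] [-0.114  0.654 -0.159  1.861  0.164  0.639  0.509] [-0.02 -0.99  0.23] [-0.067  0.017  0.   ] 88.0
mark knob_grip [([87.8, 350.2], 0.59)]
mark pivot [([211.4, 339.9], 0.86)]
mark platter [([136.9, 364.7], 0.95)]
mark label_stand [([166.6, 287.0], 0.96)]
```

View pics/w2.png

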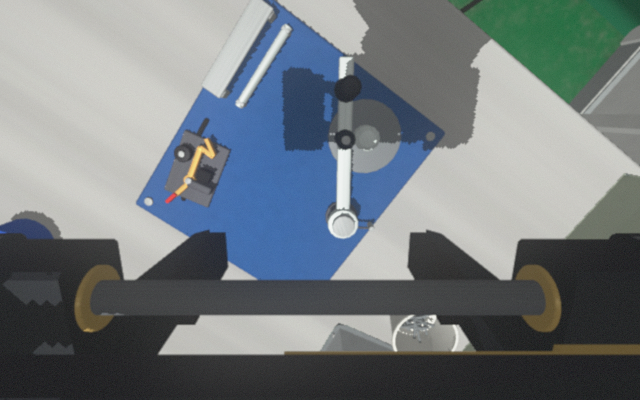

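```bash
python3 - <<'E'
import cv2
im=cv2.imread("pics/w2.png")[0:245,130:460]; cv2.imwrite("pics/w2c.png",cv2.resize(im,None,fx=2.4,fy=2.4,interpolation=cv2.INTER_CUBIC))
im=cv2.imread("pics/w1.png")[0:220,225:535]; cv2.imwrite("pics/w1c.png",cv2.resize(im,None,fx=2.5,fy=2.5,interpolation=cv2.INTER_CUBIC))
E
```

```text
(no output)
```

View pics/w2c.png

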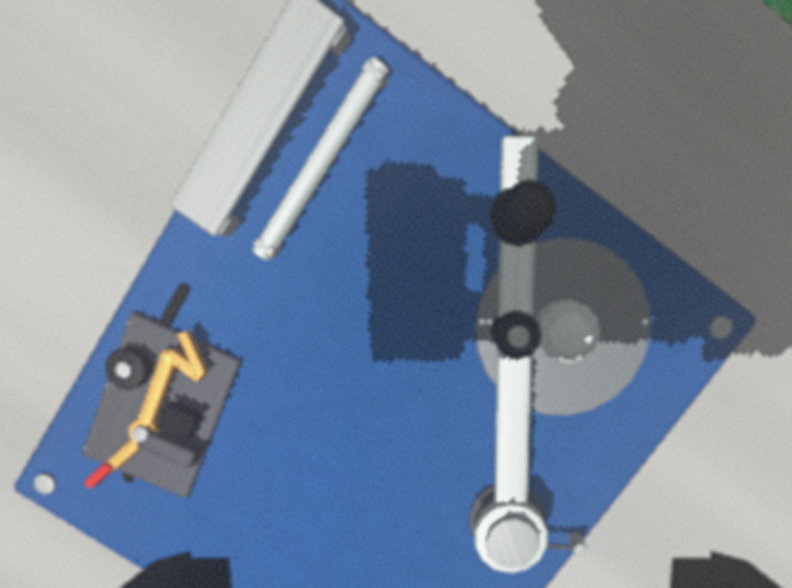

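View pics/w1c.png

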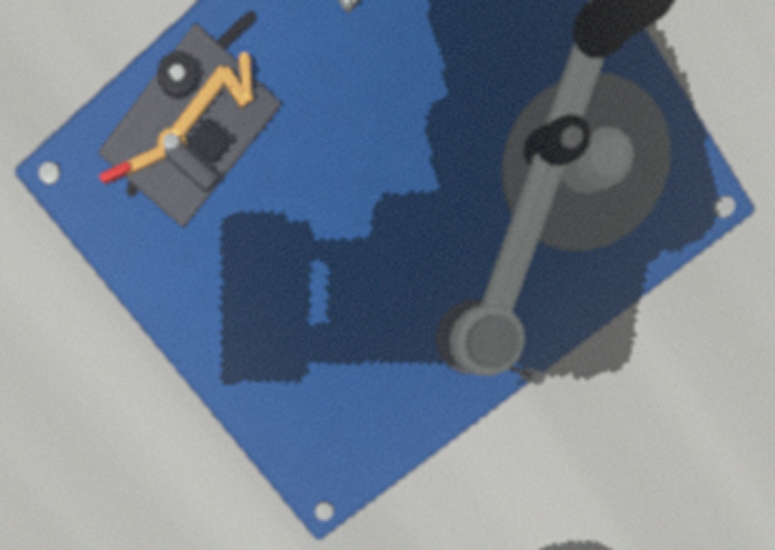

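```bash
cat > m1.py <<'E'
from h import *
import pickle
from plant import camera_model
cm=camera_model('wrist');T={n:wT(pickle.load(open(f'pics/{n}.pkl','rb')),cm) for n in('w1','w2')}
f1=lambda x,y:(225+(x+.5)/2.5-.5,(y+.5)/2.5-.5)
f2=lambda x,y:(130+(x+.5)/2.4-.5,(y+.5)/2.4-.5)
for n,a,b,z in[('scrFR',(48,173),(44,484),.009),('scrBL',(726,206),(721,327),.009),('cornFR',(16,171),(15,488),.008),('cornBL',(755,210),(757,320),.008),('pivot',(495,340),(512,538),.042),('spindle',(608,156),(573,330),.034)]:
    A=onz(cm,f1(*a),z,T['w1']);B=onz(cm,f2(*b),z,T['w2'])
    x,e=tri([ray(cm,f1(*a),T['w1']),ray(cm,f2(*b),T['w2'])]);print(n,A.round(4),B.round(4),x.round(4),round(e[0],4))
for n,b,z in[('knob',(529,207),.076),('armend',(519,137),.031)]: print(n,onz(cm,f2(*b),z,T['w2']).round(4))
print('cornBR',onz(cm,f1(320,540),.008,T['w1']).round(4),'scrBR',onz(cm,f1(323,512),.009,T['w1']).round(4))
print('roll',onz(cm,(128,169),.036,T['w1']).round(4))
p=mark=None
for n,px in[('pivotmark0',(339.9,211.4)),('stand0',(287,166.6))]: print(n,onz(cm,px,0,T['w2']).round(4))
print('platter.012',onz(cm,(364.7,136.9),.012,T['w2']).round(4))
E
python3 m1.py
```

```text
scrFR [ 0.4502 -0.0836  0.009 ] [ 0.4504 -0.0839  0.009 ] [ 0.4505 -0.0835  0.0098] 0.0001
scrBL [0.5816 0.182  0.009 ] [0.5814 0.1805 0.009 ] [0.5808 0.1799 0.0125] 0.0003
cornFR [ 0.4437 -0.0961  0.008 ] [ 0.4435 -0.0956  0.008 ] [ 0.4434 -0.0963  0.0068] 0.0001
cornBL [0.5885 0.1938 0.008 ] [0.5888 0.1938 0.008 ] [0.5886 0.1936 0.0083] 0.0001
pivot [0.5893 0.0616 0.042 ] [0.588  0.0625 0.042 ] [0.5894 0.0622 0.0393] 0.0005
spindle [0.5399 0.1293 0.034 ] [0.5397 0.131  0.034 ] [0.5402 0.1312 0.0299] 0.0001
knob [0.4938 0.1404 0.076 ]
armend [0.4729 0.1577 0.031 ]
cornBR [ 0.6526 -0.0387  0.008 ] scrBR [ 0.6397 -0.032   0.009 ]
roll [ 0.4957 -0.2408  0.036 ]
pivotmark0 [0.5884 0.0619 0.    ]
stand0 [0.5153 0.0498 0.    ]
platter.012 [0.5406 0.1299 0.012 ]
```

Request:
jog_arm:
  rows:
    - [[0.05, 0.015, 0.03], 0]
    - [[0.1108, 0.035, 0.07], 0]
    - [[0.1108, 0.035, 0.11], 0]
    - [[0.1108, 0.035, 0.11], 0]
    - [[0.1108, 0.035, 0.11], 0]

```text
clock: 4.32
tool_pos: [0.492, 0.1422, 0.1267]
eef_rot: [0.337, 0.942, -0.001, -0.002]
contact_force: [1.0, -0.5, 1.3]
opening: 0.997
```

```bash
python3 - <<'E'
from look import *
look('w3')
E
```

```text
4.3167 [0.492  0.1422 0.1267] [ 0.3369  0.9415 -0.0014 -0.0015] [-0.312  0.764 -0.097  2.014  0.184  0.376  0.33 ] [ 0.99 -0.47  1.26] [-0.01  -0.063 -0.055] 87.81
```

View pics/w3.png

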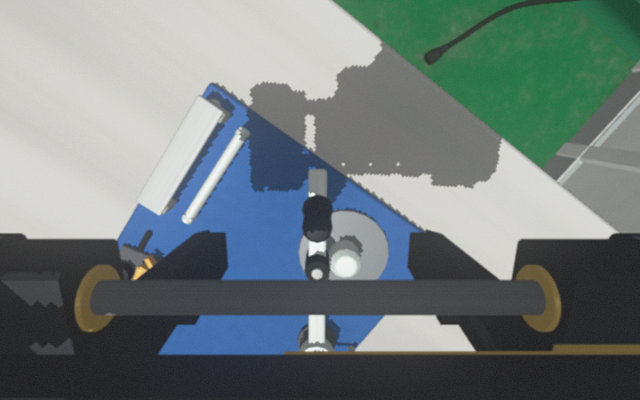

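```bash
python3 - <<'E'
from h import *
import pickle
from plant import camera_model
cm=camera_model('wrist');T=wT(pickle.load(open('pics/w3.pkl','rb')),cm)
for p in [(.4938,.1415,.076),(.4938,.1415,.037),(.540,.1305,.034)]: print(proj(cm,p,T))
im=cv2.imread("pics/w3.png")[150:300,230:430]; cv2.imwrite("pics/w3c.png",cv2.resize(im,None,fx=3.5,fy=3.5,interpolation=cv2.INTER_CUBIC))
E
```

```text
(np.float64(317.75354275824367), np.float64(230.5023771661089))
(np.float64(317.83442800962166), np.float64(210.4834752399265))
(np.float64(346.36234607140784), np.float64(265.3505243946812))
```

View pics/w3c.png

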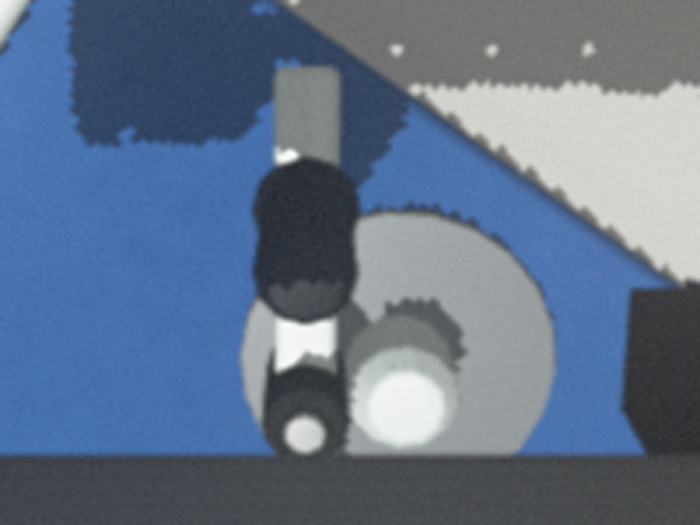

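Request:
jog_arm:
  rows:
    - [[0, 0, 0.03], 0]
    - [[0, 0, 0.06], 0]
    - [[0, 0, 0.084], 0]
    - [[0, 0, 0.084], 0]

```text
clock: 4.7
tool_pos: [0.4943, 0.1402, 0.0644]
eef_rot: [0.339, 0.941, -0.001, 0.0]
contact_force: [-1.5, 0.7, 0.3]
opening: 1.0
```

Request:
jog_arm:
  rows:
    - [[0, 0, 0], 0]
    - [[0, 0, 0], 0]
    - [[0, 0, 0], 0]
    - [[0, 0, 0], 0]
    - [[0, 0, 0], 0]
    - [[0, 0, 0], 0]
    - [[0, 0, 0], 0]
    - [[0, 0, 0], 0]
  gripper: 10
  newtons: 20

```text
clock: 5.37
tool_pos: [0.4932, 0.1424, 0.0651]
eef_rot: [0.338, 0.941, 0.0, 0.0]
contact_force: [-0.5, 0.3, -0.1]
opening: 0.418
```

Request:
jog_arm:
  rows:
    - [[0, 0, 0], 0]
    - [[0, 0, 0], 0]
    - [[0, 0, 0], 0]
    - [[0, 0, 0], 0]
    - [[0, 0, 0], 0]
    - [[0, 0, 0], 0]

```text
clock: 5.87
tool_pos: [0.4924, 0.1414, 0.0648]
eef_rot: [0.338, 0.941, -0.001, -0.001]
contact_force: [-2.8, -2.8, 1.3]
opening: 0.197
```

```bash
python3 - <<'E'
from look import *
look('w4')
for i in range(2):
    snapshot('wrist');s=get_state(); print(s['tool_pos'].round(4),s['contact_force'].round(2),s['moment'].round(3))
E
```

```text
5.8667 [0.4924 0.1414 0.0648] [ 3.378e-01  9.412e-01 -1.000e-03 -6.000e-04] [-0.334  0.88  -0.06   2.036  0.203  0.233  0.312] [-2.81 -2.82  1.29] [-0.689  0.48   0.021] 17.35
[0.4924 0.1414 0.0648] [-2.22 -3.    1.65] [-0.74   0.547  0.02 ]
[0.4924 0.1414 0.0648] [-2.67 -3.83  1.22] [-0.806  0.582  0.006]
```

View pics/w4.png

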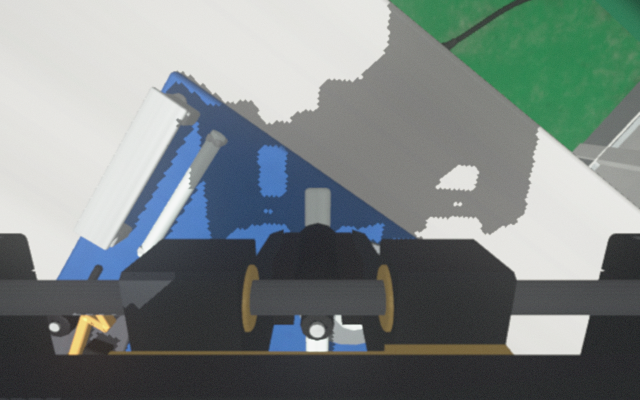

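```bash
cat > arc.py <<'E'
import sys,json,numpy as np
def arc(ds,r=.125):
    return [[[round(r*(np.cos(d)-1)/.75,4),round(-r*np.sin(d)/.75,4),0],round(-d/2,4)] for d in ds]
if __name__=='__main__': print(json.dumps(arc([float(a) for a in sys.argv[1:]])))
E
python3 arc.py .01 .03 .06 .1 .145 .19 .235 .28 .325 .37 .415 .46 .505 .55 .595 .635 .665 .685 .7 .7; for d in .02 .016 .008;do python3 arc.py $d;done;  python3 arc.py .02 .04 .06 .08 .10 .10
```

```text
[[[-0.0, -0.0017, 0], -0.005], [[-0.0001, -0.005, 0], -0.015], [[-0.0003, -0.01, 0], -0.03], [[-0.0008, -0.0166, 0], -0.05], [[-0.0017, -0.0241, 0], -0.0725], [[-0.003, -0.0315, 0], -0.095], [[-0.0046, -0.0388, 0], -0.1175], [[-0.0065, -0.0461, 0], -0.14], [[-0.0087, -0.0532, 0], -0.1625], [[-0.0113, -0.0603, 0], -0.185], [[-0.0141, -0.0672, 0], -0.2075], [[-0.0173, -0.074, 0], -0.23], [[-0.0208, -0.0806, 0], -0.2525], [[-0.0246, -0.0871, 0], -0.275], [[-0.0286, -0.0934, 0], -0.2975], [[-0.0325, -0.0989, 0], -0.3175], [[-0.0355, -0.1028, 0], -0.3325], [[-0.0376, -0.1054, 0], -0.3425], [[-0.0392, -0.1074, 0], -0.35], [[-0.0392, -0.1074, 0], -0.35]]
[[[-0.0, -0.0033, 0], -0.01]]
[[[-0.0, -0.0027, 0], -0.008]]
[[[-0.0, -0.0013, 0], -0.004]]
[[[-0.0, -0.0033, 0], -0.01], [[-0.0001, -0.0067, 0], -0.02], [[-0.0003, -0.01, 0], -0.03], [[-0.0005, -0.0133, 0], -0.04], [[-0.0008, -0.0166, 0], -0.05], [[-0.0008, -0.0166, 0], -0.05]]
```

Request:
jog_arm:
  rows:
    - [[0.0, -0.0017, 0], -0.005]
    - [[-0.0001, -0.005, 0], -0.015]
    - [[-0.0003, -0.01, 0], -0.03]
    - [[-0.0008, -0.0166, 0], -0.05]
    - [[-0.0017, -0.0241, 0], -0.0725]
    - [[-0.003, -0.0315, 0], -0.095]
    - [[-0.0046, -0.0388, 0], -0.1175]
    - [[-0.0065, -0.0461, 0], -0.14]
    - [[-0.0087, -0.0532, 0], -0.1625]
    - [[-0.0113, -0.0603, 0], -0.185]
    - [[-0.0141, -0.0672, 0], -0.2075]
    - [[-0.0173, -0.074, 0], -0.23]
    - [[-0.0208, -0.0806, 0], -0.2525]
    - [[-0.0246, -0.0871, 0], -0.275]
    - [[-0.0286, -0.0934, 0], -0.2975]
    - [[-0.0325, -0.0989, 0], -0.3175]
    - [[-0.0355, -0.1028, 0], -0.3325]
    - [[-0.0376, -0.1054, 0], -0.3425]
    - [[-0.0392, -0.1074, 0], -0.35]
    - [[-0.0392, -0.1074, 0], -0.35]
  newtons: 25

```text
clock: 7.68
tool_pos: [0.4634, 0.0619, 0.0649]
eef_rot: [-0.007, 1.0, 0.001, -0.001]
contact_force: [-4.0, 4.4, -0.5]
opening: 0.198
```

```bash
cat > feel.py <<'E'
from h import *
from plant import *
P=np.array([.5897,.0619])
def feel(n=2):
    F=[];X=[]
    for i in range(n):
        s=get_state();F.append(s['contact_force'].copy());X.append(s['tool_pos'].copy())
        if i<n-1: snapshot('wrist')
    F=np.array(F);x=np.mean(X,0);d=x[:2]-P;a=np.arctan2(d[1],d[0])%(2*np.pi)
    er=np.array([np.cos(a),np.sin(a)]);t=np.array([-er[1],er[0]])
    rot=R.from_quat(s['eef_rot']).as_matrix()[:,0];ya=np.arctan2(rot[1],rot[0])%(2*np.pi)
    print('t%.2f swing %.4f r %.4f yaw-swing %.4f'%(s['clock'],a-2.447,np.hypot(*d),ya-2.447),'tang',(F[:,:2]@t).round(2),'rad',(F[:,:2]@er).round(2),'z',F[:,2].round(2),'open',round(s['opening']*88.1,1),'q7',s['q'][6].round(2))
E
python3 -c "
from feel import *
feel(4)"
```

```text
t7.83 swing 0.6921 r 0.1263 yaw-swing 0.7089 tang [-4.37 -3.88 -3.3  -4.23] rad [4.05 4.81 4.45 3.93] z [-0.52 -0.03  0.03 -0.56] open 17.3 q7 0.75
```

Request:
jog_arm:
  rows:
    - [[0.0005, -0.0033, 0], -0.01]
    - [[0.0009, -0.0067, 0], -0.02]
    - [[0.0012, -0.01, 0], -0.03]
    - [[0.0015, -0.0133, 0], -0.04]
    - [[0.0012, -0.0166, 0], -0.05]
    - [[0.0012, -0.0166, 0], -0.05]
    - [[0.0012, -0.0166, 0], -0.05]

```text
clock: 8.42
tool_pos: [0.4639, 0.0491, 0.0649]
eef_rot: [-0.056, 0.998, 0.0, 0.0]
contact_force: [-2.1, 4.8, -2.6]
opening: 0.196
```

```bash
python3 -c "
from feel import *
feel(4)"
```

```text
t8.57 swing 0.7949 r 0.1264 yaw-swing 0.8065 tang [-4.94 -5.04 -4.55 -5.05] rad [1.56 2.08 2.57 3.14] z [-2.63 -1.6  -2.04 -0.88] open 16.9 q7 0.81
```

Request:
jog_arm:
  rows:
    - [[0.0005, -0.0033, 0], -0.01]
    - [[0.0005, -0.0067, 0], -0.02]
    - [[0.0005, -0.01, 0], -0.03]
    - [[0.0005, -0.01, 0], -0.03]

```text
clock: 8.9
tool_pos: [0.4649, 0.0411, 0.0649]
eef_rot: [-0.086, 0.996, 0.0, 0.0]
contact_force: [-1.9, 4.5, -3.0]
opening: 0.193
```

```bash
python3 -c "
from feel import *
feel(4)"
```

```text
t9.05 swing 0.8563 r 0.1265 yaw-swing 0.8657 tang [-4.76 -5.01 -4.93 -5.11] rad [1.13 0.74 1.07 0.78] z [-3.   -3.37 -4.11 -2.53] open 17.1 q7 0.85
```

Request:
jog_arm:
  rows:
    - [[0.0, -0.0017, 0], -0.005]
    - [[0.0, -0.0033, 0], -0.01]
    - [[0.0, -0.0033, 0], -0.01]

```text
clock: 9.3
tool_pos: [0.4652, 0.039, 0.065]
eef_rot: [-0.096, 0.995, 0.0, 0.0]
contact_force: [-2.1, 3.5, -3.6]
opening: 0.195
```

```bash
python3 -c "
from feel import *
feel(4)"
```

```text
t9.45 swing 0.8751 r 0.1266 yaw-swing 0.8858 tang [-3.8  -5.96 -5.37 -3.81] rad [ 1.4  -0.38  0.29 -0.42] z [-3.65 -3.87 -4.78 -3.26] open 17.4 q7 0.87
```

Request:
jog_arm:
  rows:
    - [[0.0, -0.0017, 0], -0.005]
    - [[0.0, -0.0033, 0], -0.01]
    - [[0.0, -0.0033, 0], -0.01]

```text
clock: 9.7
tool_pos: [0.4657, 0.0365, 0.065]
eef_rot: [-0.106, 0.994, 0.0, 0.0]
contact_force: [-0.7, 5.2, -5.1]
opening: 0.195
```

```bash
python3 -c "
from feel import *
feel(4)"
```

```text
t9.85 swing 0.8949 r 0.1266 yaw-swing 0.9057 tang [-5.22 -5.13 -5.47 -5.21] rad [-0.38 -0.66 -1.61 -0.78] z [-5.09 -5.45 -4.55 -4.18] open 17.2 q7 0.88
```

Request:
jog_arm:
  rows:
    - [[0.0, -0.0017, 0], -0.005]
    - [[0.0, -0.0033, 0], -0.01]
    - [[0.0, -0.0033, 0], -0.01]

```text
clock: 10.1
tool_pos: [0.4662, 0.0341, 0.065]
eef_rot: [-0.115, 0.993, 0.0, 0.0]
contact_force: [-0.2, 5.6, -5.9]
opening: 0.199
```

```bash
python3 -c "
from feel import *
feel(4)"
```

```text
t10.25 swing 0.9145 r 0.1266 yaw-swing 0.9256 tang [-5.47 -5.64 -4.99 -4.51] rad [-0.99 -1.26 -0.78 -1.2 ] z [-5.87 -5.29 -4.71 -4.25] open 17.1 q7 0.9
```

Request:
jog_arm:
  rows:
    - [[0.0, -0.0017, 0.0005], -0.005]
    - [[0.0, -0.0033, 0.0005], -0.01]
    - [[0.0, -0.0033, 0.0005], -0.01]

```text
clock: 10.5
tool_pos: [0.4667, 0.0317, 0.0649]
eef_rot: [-0.125, 0.992, 0.0, 0.0]
contact_force: [-0.2, 5.0, -0.1]
opening: 0.194
```

```bash
python3 -c "
from feel import *
feel(4)"
```

```text
t10.65 swing 0.9343 r 0.1266 yaw-swing 0.9457 tang [-4.87 -5.31 -5.93 -4.78] rad [-0.98  0.02 -1.16 -1.04] z [-0.15  0.86  0.96  0.23] open 17.2 q7 0.91
```

Request:
jog_arm:
  rows:
    - [[0.0, -0.0017, 0], -0.005]
    - [[0.0, -0.0033, 0], -0.01]
    - [[0.0, -0.0033, 0], -0.01]

```text
clock: 10.9
tool_pos: [0.4673, 0.0293, 0.0648]
eef_rot: [-0.135, 0.991, 0.0, 0.0]
contact_force: [-0.4, 5.2, 1.5]
opening: 0.198
```

```bash
python3 -c "
from feel import *
feel(4)"
```

```text
t11.05 swing 0.9534 r 0.1267 yaw-swing 0.9655 tang [-5.17 -5.24 -4.69 -4.87] rad [-0.95 -0.92 -1.68 -1.6 ] z [1.5  1.41 1.3  0.12] open 16.9 q7 0.92
```

Request:
jog_arm:
  rows:
    - [[0.0, -0.0017, 0], -0.005]
    - [[0.0, -0.0033, 0], -0.01]
    - [[0.0, -0.0033, 0], -0.01]

```text
clock: 11.3
tool_pos: [0.4679, 0.027, 0.0648]
eef_rot: [-0.145, 0.989, 0.0, 0.0]
contact_force: [-0.5, 4.9, 1.1]
opening: 0.192
```

```bash
python3 -c "
from feel import *
feel(4)"
```

```text
t11.45 swing 0.9726 r 0.1267 yaw-swing 0.9853 tang [-4.86 -4.61 -4.27 -5.19] rad [-0.87 -0.82 -1.04 -1.  ] z [1.07 1.06 1.96 1.36] open 17.4 q7 0.94
```

Request:
jog_arm:
  rows:
    - [[0.0, -0.0017, 0], -0.005]
    - [[0.0, -0.0034, 0], -0.01]
    - [[0.0, -0.0034, 0], -0.01]

```text
clock: 11.7
tool_pos: [0.4686, 0.0246, 0.0648]
eef_rot: [-0.155, 0.988, 0.0, 0.0]
contact_force: [-0.6, 5.2, 2.5]
opening: 0.193
```

```bash
python3 -c "
from feel import *
feel(4)"
```

```text
t11.85 swing 0.9922 r 0.1267 yaw-swing 1.0053 tang [-5.18 -5.67 -4.79 -5.58] rad [-1.01 -0.85 -0.84 -0.59] z [2.49 2.81 1.75 1.87] open 17.2 q7 0.95
```

Request:
jog_arm:
  rows:
    - [[0.0, -0.0017, 0], -0.005]
    - [[0.0, -0.0034, 0], -0.01]
    - [[0.0, -0.0034, 0], -0.01]

```text
clock: 12.1
tool_pos: [0.4693, 0.0222, 0.0648]
eef_rot: [-0.165, 0.986, 0.0, 0.0]
contact_force: [-1.8, 5.4, 2.6]
opening: 0.196
```

```bash
python3 -c "
from feel import *
feel(4)"
```

```text
t12.25 swing 1.0118 r 0.1267 yaw-swing 1.0252 tang [-5.69 -5.8  -6.27 -5.34] rad [-0.02 -0.8  -1.2  -0.58] z [2.55 1.86 2.96 2.25] open 16.7 q7 0.97
```

Request:
jog_arm:
  rows:
    - [[0.0, -0.0017, 0], -0.005]
    - [[0.0, -0.0034, 0], -0.01]
    - [[0.0, -0.0034, 0], -0.01]

```text
clock: 12.5
tool_pos: [0.47, 0.0202, 0.0648]
eef_rot: [-0.175, 0.985, 0.0, 0.0]
contact_force: [-0.0, 5.1, 2.3]
opening: 0.197
```

```bash
python3 -c "
from feel import *
feel(4)"
```

```text
t12.65 swing 1.0298 r 0.1267 yaw-swing 1.0454 tang [-4.83 -6.35 -5.16 -5.65] rad [-1.67 -1.42 -0.69 -0.3 ] z [2.26 1.78 1.92 3.44] open 16.9 q7 0.98
```

Request:
jog_arm:
  rows:
    - [[0.0, -0.0014, 0], -0.004]
    - [[0.0, -0.0028, 0], -0.008]
    - [[0.0, -0.0028, 0], -0.008]

```text
clock: 12.9
tool_pos: [0.4706, 0.0186, 0.0648]
eef_rot: [-0.183, 0.983, 0.001, 0.0]
contact_force: [-2.1, 5.9, 2.1]
opening: 0.194
```

```bash
python3 -c "
from feel import *
feel(4)"
```

```text
t13.05 swing 1.0428 r 0.1267 yaw-swing 1.0618 tang [-6.3  -5.97 -6.82 -6.64] rad [-0.06 -1.03 -0.89 -0.97] z [2.14 2.79 2.45 2.34] open 17.3 q7 1.0
```

Request:
jog_arm:
  rows:
    - [[0.0, -0.0014, 0], -0.004]
    - [[0.0, -0.0028, 0], -0.008]
    - [[0.0, -0.0028, 0], -0.008]

```text
clock: 13.3
tool_pos: [0.4711, 0.017, 0.0648]
eef_rot: [-0.191, 0.982, 0.001, 0.0]
contact_force: [-0.2, 7.3, 3.5]
opening: 0.193
```

```bash
python3 -c "
from feel import *
feel(4)"
```

```text
t13.45 swing 1.0564 r 0.1267 yaw-swing 1.0781 tang [-6.84 -7.19 -6.38 -6.67] rad [-2.43 -0.36 -0.7  -1.48] z [3.54 2.58 3.62 3.29] open 17.0 q7 1.01
```

Request:
jog_arm:
  rows:
    - [[0.0, -0.0014, 0], -0.004]
    - [[0.0, -0.0028, 0], -0.008]
    - [[0.0, -0.0028, 0], -0.008]

```text
clock: 13.7
tool_pos: [0.4722, 0.0143, 0.0648]
eef_rot: [-0.198, 0.98, 0.0, 0.0]
contact_force: [-0.5, 4.9, 2.9]
opening: 0.192
```

```bash
python3 -c "
from feel import *
feel(4)"
```

```text
t13.85 swing 1.0792 r 0.1268 yaw-swing 1.0934 tang [-4.7  -6.09 -4.92 -6.5 ] rad [-1.34 -0.8  -2.22 -1.95] z [2.86 2.81 1.5  2.36] open 17.0 q7 1.02
```

Request:
jog_arm:
  rows:
    - [[0.0, -0.0007, 0], -0.002]
    - [[0.0, -0.0014, 0], -0.004]
    - [[0.0, -0.0014, 0], -0.004]

```text
clock: 14.1
tool_pos: [0.4726, 0.0132, 0.0648]
eef_rot: [-0.202, 0.979, 0.0, 0.0]
contact_force: [-0.2, 5.5, 1.7]
opening: 0.194
```

```bash
python3 -c "
from feel import *
feel(4)"
```

```text
t14.25 swing 1.0887 r 0.1268 yaw-swing 1.1013 tang [-5.12 -4.13 -5.61 -5.15] rad [-1.95 -1.58 -1.1  -1.45] z [1.67 2.46 2.14 3.03] open 17.1 q7 1.03
```

Request:
jog_arm:
  rows:
    - [[0.0, -0.0007, 0], -0.002]
    - [[0.0, -0.0014, 0], -0.004]
    - [[0.0, -0.0014, 0], -0.004]

```text
clock: 14.5
tool_pos: [0.473, 0.0123, 0.0648]
eef_rot: [-0.206, 0.979, 0.0, 0.0]
contact_force: [-1.0, 4.5, 3.1]
opening: 0.19
```

```bash
python3 -c "
from feel import *
feel(4)"
```

```text
t14.65 swing 1.0957 r 0.1268 yaw-swing 1.1095 tang [-4.54 -5.32 -4.88 -5.61] rad [-0.85 -1.17 -2.   -1.98] z [3.13 2.72 3.06 3.08] open 17.0 q7 1.04
```

Request:
jog_arm:
  rows:
    - [[0.0, -0.0007, 0], -0.002]
    - [[0.0, -0.0014, 0], -0.004]
    - [[0.0, -0.0014, 0], -0.004]

```text
clock: 14.9
tool_pos: [0.4734, 0.0114, 0.0648]
eef_rot: [-0.21, 0.978, 0.0, 0.0]
contact_force: [-0.8, 6.5, 2.8]
opening: 0.193
```

```bash
python3 -c "
from feel import *
feel(4)"
```

```text
t15.05 swing 1.1038 r 0.1268 yaw-swing 1.1175 tang [-6.27 -5.62 -6.84 -5.57] rad [-1.89 -1.07 -1.07 -1.67] z [2.83 2.01 2.03 2.09] open 17.3 q7 1.04
```

Request:
jog_arm:
  rows:
    - [[0.0, -0.0005, 0], -0.0015]
    - [[0.0, -0.001, 0], -0.003]
    - [[0.0, -0.001, 0], -0.003]

```text
clock: 15.3
tool_pos: [0.4737, 0.0107, 0.0648]
eef_rot: [-0.213, 0.977, 0.0, 0.0]
contact_force: [-1.2, 5.7, 1.9]
opening: 0.196
```

```bash
python3 -c "
from feel import *
feel(5)"
```

```text
t15.50 swing 1.1098 r 0.1268 yaw-swing 1.1235 tang [-5.64 -6.08 -5.58 -6.47 -5.84] rad [-1.23 -1.56 -0.51 -1.48 -1.66] z [1.91 1.92 2.72 1.56 2.82] open 17.4 q7 1.05
```

Request:
jog_arm:
  rows:
    - [[0.0, -0.0005, 0], -0.0015]
    - [[0.0, -0.001, 0], -0.003]
    - [[0.0, -0.001, 0], -0.003]

```text
clock: 15.75
tool_pos: [0.474, 0.01, 0.0648]
eef_rot: [-0.216, 0.976, 0.0, 0.0]
contact_force: [-1.0, 5.4, 2.1]
opening: 0.197
```

```bash
python3 -c "
from feel import *
feel(5)"
```

```text
t15.95 swing 1.1166 r 0.1268 yaw-swing 1.1294 tang [-5.31 -5.01 -4.89 -5.11 -6.29] rad [-1.33 -1.08 -1.51 -0.65 -1.48] z [2.12 3.13 2.85 2.66 2.86] open 16.9 q7 1.05
```

Request:
jog_arm:
  rows:
    - [[0.0, -0.0005, 0], -0.0015]
    - [[0.0, -0.001, 0], -0.003]
    - [[0.0, -0.001, 0], -0.003]

```text
clock: 16.2
tool_pos: [0.4744, 0.0092, 0.0647]
eef_rot: [-0.219, 0.976, 0.0, 0.0]
contact_force: [0.0, 5.0, 2.1]
opening: 0.191
```

```bash
python3 -c "
from feel import *
feel(5)"
```

```text
t16.40 swing 1.1235 r 0.1268 yaw-swing 1.1353 tang [-4.55 -4.62 -5.13 -4.94 -5.36] rad [-2.09 -0.63 -0.8  -1.36 -1.36] z [2.08 2.42 2.21 1.21 2.38] open 17.1 q7 1.06
```

Request:
jog_arm:
  rows:
    - [[0.0, -0.0005, 0], -0.0015]
    - [[0.0, -0.001, 0], -0.003]
    - [[0.0, -0.001, 0], -0.003]

```text
clock: 16.65
tool_pos: [0.4748, 0.0083, 0.0648]
eef_rot: [-0.221, 0.975, -0.0, 0.0]
contact_force: [-0.4, 5.6, 2.7]
opening: 0.196
```

```bash
python3 -c "
from feel import *
feel(5)"
```

```text
t16.85 swing 1.1313 r 0.1268 yaw-swing 1.1416 tang [-5.25 -4.51 -4.9  -4.2  -4.4 ] rad [-1.97 -1.39 -1.1  -0.92 -1.11] z [2.71 2.73 2.72 4.03 4.  ] open 16.9 q7 1.06
```

Request:
jog_arm:
  rows:
    - [[0.0, -0.0005, 0], -0.0015]
    - [[0.0, -0.001, 0], -0.003]
    - [[0.0, -0.001, 0], -0.003]

```text
clock: 17.1
tool_pos: [0.4753, 0.0072, 0.0647]
eef_rot: [-0.225, 0.974, -0.0, 0.0]
contact_force: [-0.5, 4.6, 5.1]
opening: 0.193
```

```bash
python3 -c "
from look import *
from feel import *
feel(4)
look('w5')
im=cv2.imread('pics/w5.png')[140:400,0:330]; cv2.imwrite('pics/w5c.png',cv2.resize(im,None,fx=2.3,fy=2.3,interpolation=cv2.INTER_CUBIC))"
```

```text
t17.25 swing 1.1405 r 0.1268 yaw-swing 1.1474 tang [-4.36 -3.48 -3.07 -2.97] rad [-1.56 -1.8  -1.29 -0.97] z [5.13 5.05 6.05 5.29] open 16.8 q7 1.07
17.25 [0.4753 0.0072 0.0647] [-2.245e-01  9.745e-01 -2.000e-04  1.000e-04] [ 0.013  0.87  -0.204  2.142  0.846  0.209  1.069] [-0.4   3.1   5.29] [0.864 0.139 0.012] 16.85
```

View pics/w5.png

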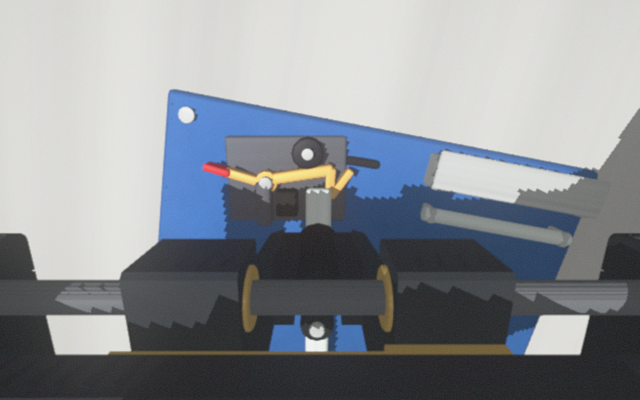

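Request:
jog_arm:
  rows:
    - [[0.0, -0.0005, 0], -0.0015]
    - [[0.0, -0.001, 0], -0.003]
    - [[0.0, -0.001, 0], -0.003]

```text
clock: 17.55
tool_pos: [0.4757, 0.0062, 0.0647]
eef_rot: [-0.227, 0.974, -0.0, 0.0]
contact_force: [-0.2, 3.2, 5.2]
opening: 0.193
```

```bash
python3 -c "
from feel import *
feel(5)"
```

```text
t17.75 swing 1.1495 r 0.1269 yaw-swing 1.1531 tang [-2.96 -4.03 -2.27 -2.66 -2.68] rad [-1.24 -1.48 -1.35 -0.43 -2.26] z [5.24 4.43 4.99 4.28 5.07] open 17.3 q7 1.07
```

Request:
jog_arm:
  rows:
    - [[0.0, -0.0005, 0], -0.0015]
    - [[0.0, -0.001, 0], -0.003]
    - [[0.0, -0.001, 0], -0.003]

```text
clock: 18.0
tool_pos: [0.4758, 0.0061, 0.0647]
eef_rot: [-0.23, 0.973, -0.0, 0.0]
contact_force: [-0.2, 4.6, 6.3]
opening: 0.198
```

```bash
python3 -c "
from feel import *
feel(5)"
```

```text
t18.20 swing 1.1505 r 0.1268 yaw-swing 1.1596 tang [-4.17 -4.44 -4.12 -4.03 -3.53] rad [-1.84 -1.28 -0.93 -0.72 -1.54] z [6.25 5.05 5.52 5.38 5.82] open 17.3 q7 1.08
```

Request:
jog_arm:
  rows:
    - [[0.0, -0.0005, 0], -0.0015]
    - [[0.0, -0.001, 0], -0.003]
    - [[0.0, -0.001, 0], -0.003]

```text
clock: 18.45
tool_pos: [0.4759, 0.0059, 0.0647]
eef_rot: [-0.234, 0.972, 0.0, -0.0]
contact_force: [-1.2, 5.4, 5.9]
opening: 0.193
```

```bash
python3 -c "
from feel import *
feel(5)"
```

```text
t18.65 swing 1.1517 r 0.1268 yaw-swing 1.1661 tang [-5.33 -5.54 -5.6  -5.03 -5.74] rad [-1.29 -0.2  -1.8  -0.44 -1.12] z [5.88 6.13 5.82 5.85 5.11] open 17.3 q7 1.08
```

Request:
jog_arm:
  rows:
    - [[0.0, 0.0008, 0], 0.002]
    - [[0.0, 0.0016, 0], 0.004]
    - [[0.0, 0.0024, 0], 0.007]
    - [[0.0, 0.0032, 0], 0.0095]
    - [[0.0, 0.0032, 0], 0.0095]

```text
clock: 19.07
tool_pos: [0.4757, 0.0064, 0.0647]
eef_rot: [-0.224, 0.975, -0.001, 0.0]
contact_force: [2.8, -0.0, 5.9]
opening: 0.193
```

```bash
python3 -c "
from feel import *
feel(4)"
```

```text
t19.22 swing 1.1475 r 0.1268 yaw-swing 1.1456 tang [1.25 0.72 1.13 0.47] rad [-2.53 -1.15 -1.99 -1.19] z [5.9  5.13 4.85 4.88] open 17.7 q7 1.07
```

Request:
jog_arm:
  rows:
    - [[0.0, 0.0007, 0], 0.002]
    - [[0.0, 0.0014, 0], 0.004]
    - [[0.0, 0.0014, 0], 0.004]

```text
clock: 19.47
tool_pos: [0.4755, 0.0066, 0.0647]
eef_rot: [-0.219, 0.976, -0.002, 0.0]
contact_force: [4.2, -3.6, 4.8]
opening: 0.194
```

```bash
python3 -c "
from feel import *
feel(4)"
```

```text
t19.62 swing 1.1455 r 0.1268 yaw-swing 1.1368 tang [5.01 4.79 5.63 3.88] rad [-2.2  -2.2  -2.46 -2.49] z [4.82 4.37 4.33 4.11] open 16.8 q7 1.06
```

Request:
jog_arm:
  rows:
    - [[0.0, 0.0007, 0], 0.002]
    - [[0.0, 0.0014, 0], 0.004]
    - [[0.0, 0.0014, 0], 0.004]

```text
clock: 19.87
tool_pos: [0.4755, 0.0068, 0.0647]
eef_rot: [-0.215, 0.977, -0.002, 0.0]
contact_force: [4.6, -5.6, 3.9]
opening: 0.193
```

```bash
python3 -c "
from feel import *
feel(4)"
```

```text
t20.02 swing 1.1437 r 0.1269 yaw-swing 1.1282 tang [ 7.05  6.33  7.16 -0.78] rad [-1.74 -2.95 -1.99 -0.69] z [3.87 4.94 4.27 4.95] open 17.2 q7 1.05
```

```bash
python3 -c "
from look import *
from feel import *
feel(4)
look('w6')
im=snapshot('side'); cv2.imwrite('pics/s6.png',im[:,:,::-1])
im=snapshot('scene'); cv2.imwrite('pics/c6.png',im[:,:,::-1])
print(get_state()['joint_torque'].round(2))
"
```

```text
t20.17 swing 1.1416 r 0.1268 yaw-swing 1.1283 tang [-0.78 -0.6   6.04  7.87] rad [-0.69 -3.24 -1.71 -2.72] z [4.95 4.6  4.2  3.23] open 17.3 q7 1.05
20.1667 [0.4754 0.007  0.0647] [-2.152e-01  9.766e-01 -2.000e-03  4.000e-04] [ 0.005  0.869 -0.193  2.143  0.84   0.204  1.054] [ 5.85 -5.92  3.23] [-0.947 -1.028  0.104] 17.28
[ -2.32 -44.06  -3.54   0.37  -0.59  -0.32  -0.15]
```

View pics/w6.png

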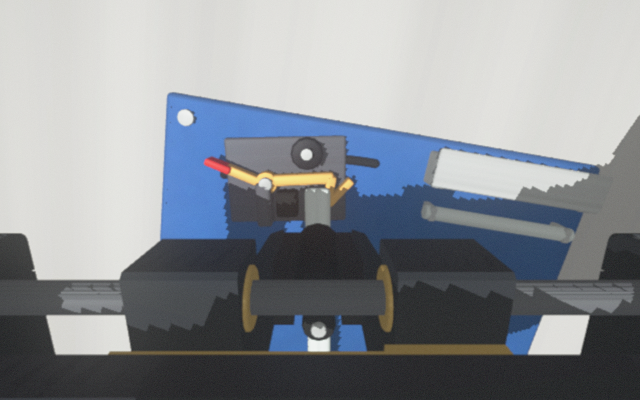

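View pics/s6.png

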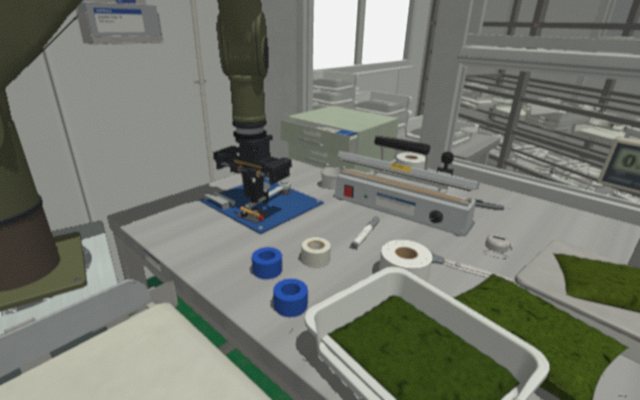

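View pics/c6.png

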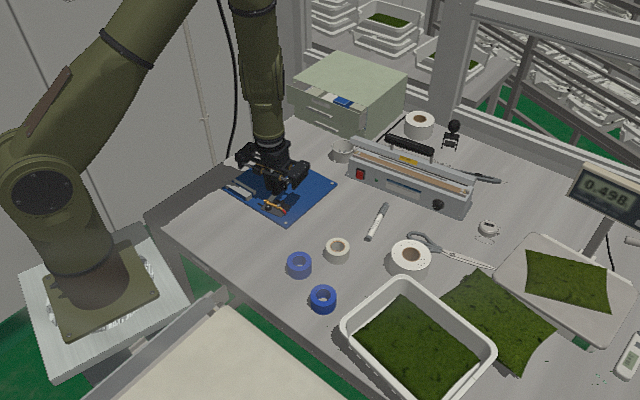

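Request:
jog_arm:
  rows:
    - [[0.0, -0.0012, 0], -0.003]
    - [[0.0, -0.0024, 0], -0.006]
    - [[0.0, -0.0024, 0], -0.006]

```text
clock: 20.57
tool_pos: [0.4755, 0.0067, 0.0647]
eef_rot: [-0.222, 0.975, -0.001, 0.0]
contact_force: [3.5, -2.2, 4.8]
opening: 0.194
```

```bash
python3 -c "
from look import *
from feel import *
feel(5)
for i in range(4):feel(1)
for n,b in (('w5',0),('w6',0)):
  im=cv2.imread(f'pics/{n}.png')[80:260,150:400]; cv2.imwrite(f'pics/{n}d.png',cv2.resize(im,None,fx=3.2,fy=3.2,interpolation=cv2.INTER_CUBIC))
look('w7')
"
```

```text
t20.77 swing 1.1432 r 0.1269 yaw-swing 1.1418 tang [ 3.53  3.59  2.13 -4.71  4.67] rad [-2.18 -2.03 -1.75 -2.27 -1.94] z [4.83 5.33 4.59 6.58 5.22] open 17.3 q7 1.06
t20.77 swing 1.1416 r 0.1269 yaw-swing 1.1418 tang [4.67] rad [-1.95] z [5.22] open 17.3 q7 1.06
t20.77 swing 1.1416 r 0.1269 yaw-swing 1.1418 tang [4.67] rad [-1.95] z [5.22] open 17.3 q7 1.06
t20.77 swing 1.1416 r 0.1269 yaw-swing 1.1418 tang [4.67] rad [-1.95] z [5.22] open 17.3 q7 1.06
t20.77 swing 1.1416 r 0.1269 yaw-swing 1.1418 tang [4.67] rad [-1.95] z [5.22] open 17.3 q7 1.06
20.7667 [0.4753 0.0071 0.0647] [-2.217e-01  9.751e-01 -6.000e-04  1.000e-04] [ 0.011  0.87  -0.201  2.142  0.844  0.208  1.065] [ 3.77 -3.37  5.22] [-0.571 -0.67   0.031] 17.32
```

View pics/w5d.png

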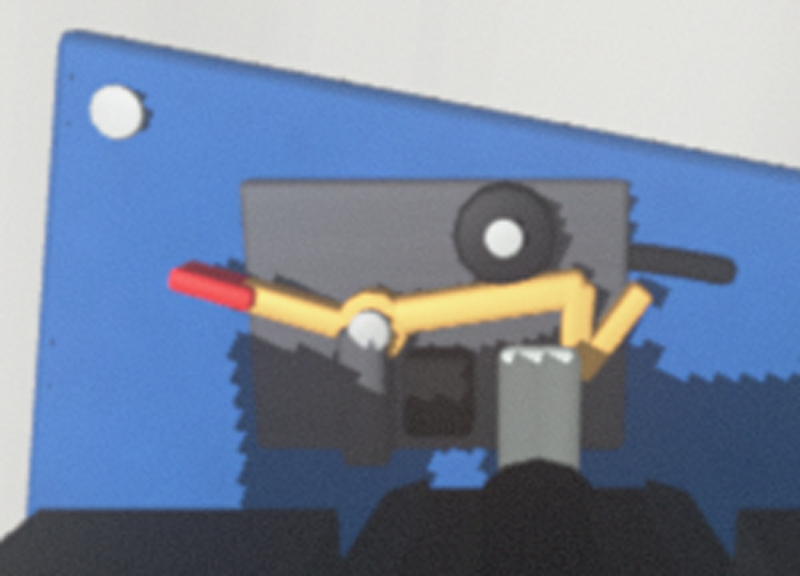

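View pics/w6d.png

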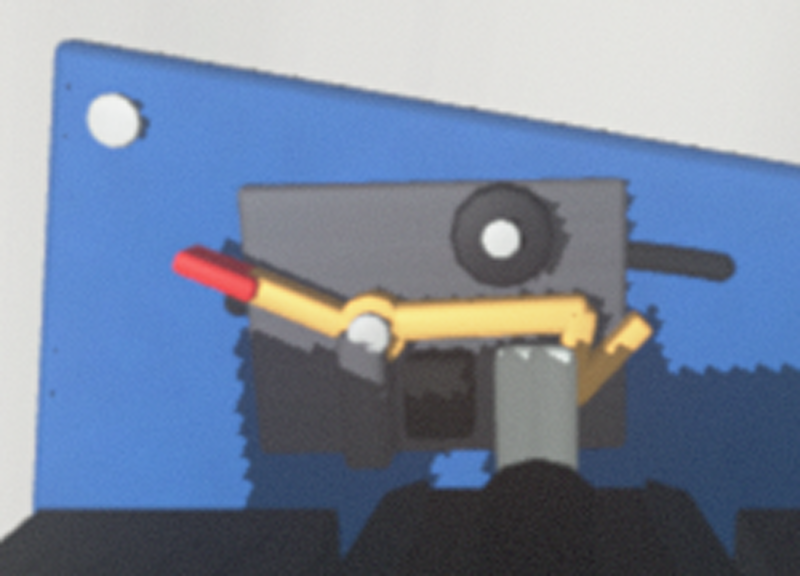

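```bash
python3 -c "
import cv2
for n in ('w7',):
  im=cv2.imread(f'pics/{n}.png')[80:260,150:400]; cv2.imwrite(f'pics/{n}d.png',cv2.resize(im,None,fx=3.2,fy=3.2,interpolation=cv2.INTER_CUBIC))
"
```

```text
(no output)
```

View pics/w7d.png

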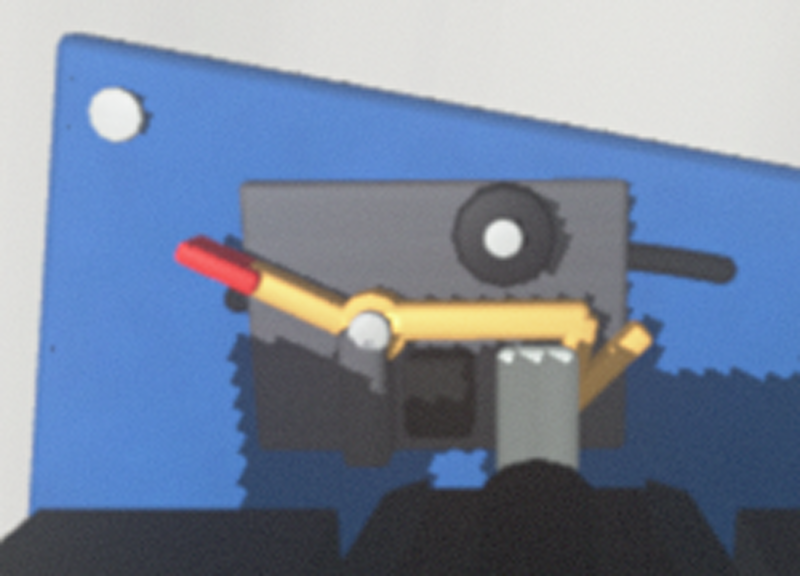

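Request:
jog_arm:
  rows:
    - [[0.0, -0.001, 0], -0.002]
    - [[0.0, -0.002, 0], -0.004]
    - [[0.0, -0.003, 0], -0.006]
    - [[0.0, -0.003, 0], -0.006]

```text
clock: 21.15
tool_pos: [0.4757, 0.0063, 0.0647]
eef_rot: [-0.228, 0.974, 0.0, 0.0]
contact_force: [1.7, 1.1, 6.4]
opening: 0.19
```

```bash
python3 -c "
from feel import *
feel(5)"
```

```text
t21.35 swing 1.1482 r 0.1269 yaw-swing 1.1549 tang [-0.3   0.57  0.58  0.69  0.76] rad [-2.   -1.59 -1.13 -2.09 -0.96] z [6.38 6.04 6.79 6.05 6.75] open 17.3 q7 1.08
```

Request:
jog_arm:
  rows:
    - [[0.0, -0.0007, 0], -0.002]
    - [[0.0, -0.0014, 0], -0.004]
    - [[0.0, -0.0021, 0], -0.006]
    - [[0.0, -0.0021, 0], -0.006]

```text
clock: 21.68
tool_pos: [0.4758, 0.0061, 0.0646]
eef_rot: [-0.235, 0.972, 0.001, -0.0]
contact_force: [-0.6, 2.8, 6.1]
opening: 0.192
```

```bash
python3 -c "
from feel import *
feel(5)"
```

```text
t21.88 swing 1.1501 r 0.1269 yaw-swing 1.1679 tang [-2.8  -2.8  -2.64 -2.32 -2.85] rad [-0.7  -0.79 -1.52 -0.7  -1.25] z [6.14 7.28 7.   7.35 6.14] open 17.0 q7 1.09
```

Request:
jog_arm:
  rows:
    - [[0.0, -0.0007, 0], -0.0]
    - [[0.0, -0.0014, 0], -0.001]
    - [[0.0, -0.0021, 0], -0.002]
    - [[0.0, -0.0021, 0], -0.002]

```text
clock: 22.22
tool_pos: [0.476, 0.0057, 0.0647]
eef_rot: [-0.237, 0.972, 0.002, -0.0]
contact_force: [-0.8, 5.5, 8.3]
opening: 0.194
```

```bash
python3 -c "
from feel import *
feel(5)"
```

```text
t22.42 swing 1.1526 r 0.1268 yaw-swing 1.1730 tang [-5.31 -5.49 -5.75 -4.65 -5.09] rad [-1.72 -0.81 -0.76 -0.56 -0.  ] z [8.28 7.81 7.9  8.83 7.98] open 16.9 q7 1.09
```

Request:
jog_arm:
  rows:
    - [[0.0, -0.0007, 0], 0]
    - [[0.0, -0.0014, 0], 0]
    - [[0.0, -0.0014, 0], 0]

```text
clock: 22.67
tool_pos: [0.4763, 0.005, 0.0646]
eef_rot: [-0.237, 0.971, 0.002, -0.0]
contact_force: [-1.9, 5.2, 7.2]
opening: 0.196
```

```bash
python3 -c "
from feel import *
feel(5)"
```

```text
t22.87 swing 1.1587 r 0.1268 yaw-swing 1.1736 tang [-5.51 -5.87 -5.65 -5.54 -5.91] rad [-0.66 -0.24 -0.22 -1.38 -0.77] z [7.23 7.62 8.01 7.99 7.85] open 17.3 q7 1.1
```

Request:
jog_arm:
  rows:
    - [[0.0, -0.0009, -0.0003], -0.002]
    - [[0.0, -0.0018, -0.0006], -0.004]
    - [[0.0, -0.0027, -0.0006], -0.006]
    - [[0.0, -0.0033, -0.0006], -0.008]
    - [[0.0, -0.0033, -0.0006], -0.008]

```text
clock: 23.28
tool_pos: [0.4773, 0.003, 0.0647]
eef_rot: [-0.245, 0.969, 0.003, -0.0]
contact_force: [-1.8, 7.4, 3.7]
opening: 0.197
```

```bash
python3 -c "
from feel import *
feel(4)"
```

```text
t23.43 swing 1.1766 r 0.1269 yaw-swing 1.1898 tang [-7.36 -6.31 -5.87 -5.11] rad [-1.87 -1.37 -1.36 -1.43] z [3.71 3.52 3.82 3.96] open 17.0 q7 1.11
```

Request:
jog_arm:
  rows:
    - [[0.0, -0.0005, 0], -0.001]
    - [[0.0, -0.001, 0], -0.002]
    - [[0.0, -0.001, 0], -0.002]

```text
clock: 23.68
tool_pos: [0.4776, 0.0025, 0.0647]
eef_rot: [-0.247, 0.969, 0.003, -0.0]
contact_force: [-1.6, 4.7, 4.6]
opening: 0.194
```

```bash
python3 -c "
from feel import *
feel(4)"
```

```text
t23.83 swing 1.1819 r 0.1268 yaw-swing 1.1938 tang [-4.89 -6.37 -5.81 -5.54] rad [-0.79 -1.31 -1.21 -1.7 ] z [4.59 4.06 3.95 2.85] open 17.1 q7 1.12
```

One step at a time now for the buffer.

Request:
jog_arm:
  rows:
    - [[0.0, -0.0004, 0], -0.001]
    - [[0.0, -0.0008, 0], -0.002]
    - [[0.0, -0.0008, 0], -0.002]

```text
clock: 24.08
tool_pos: [0.4779, 0.002, 0.0647]
eef_rot: [-0.249, 0.968, 0.003, -0.0]
contact_force: [-1.7, 5.7, 4.4]
opening: 0.194
```

```bash
python3 -c "
from feel import *
feel(5)"
```

```text
t24.28 swing 1.1863 r 0.1269 yaw-swing 1.1979 tang [-5.81 -5.89 -5.47 -5.41 -5.27] rad [-1.21 -1.74 -1.23 -0.96 -1.64] z [4.39 3.56 4.81 4.6  4.32] open 16.9 q7 1.12
```

Request:
jog_arm:
  rows:
    - [[0.0, -0.0004, 0], -0.001]
    - [[0.0, -0.0008, 0], -0.002]
    - [[0.0, -0.0008, 0], -0.002]

```text
clock: 24.53
tool_pos: [0.4781, 0.0015, 0.0647]
eef_rot: [-0.251, 0.968, 0.003, -0.0]
contact_force: [-1.9, 5.7, 4.7]
opening: 0.195
```

```bash
python3 -c "
from feel import *
feel(5)"
```

```text
t24.73 swing 1.1904 r 0.1269 yaw-swing 1.2020 tang [-5.94 -5.81 -6.44 -5.85 -6.44] rad [-1.02 -2.04 -1.06 -1.83 -0.25] z [4.73 4.35 3.65 4.19 3.49] open 17.3 q7 1.12
```

Request:
jog_arm:
  rows:
    - [[0.0, -0.0004, 0], -0.001]
    - [[0.0, -0.0008, 0], -0.002]
    - [[0.0, -0.0008, 0], -0.002]

```text
clock: 24.98
tool_pos: [0.4782, 0.0014, 0.0647]
eef_rot: [-0.253, 0.967, 0.003, -0.001]
contact_force: [-2.0, 6.4, 4.9]
opening: 0.192
```

```bash
python3 -c "
from feel import *
feel(5)"
```

```text
t25.18 swing 1.1920 r 0.1268 yaw-swing 1.2063 tang [-6.59 -6.11 -6.46 -6.08 -6.8 ] rad [-1.29 -1.12 -1.36 -1.39 -1.91] z [4.94 4.27 3.68 3.83 4.32] open 17.2 q7 1.13
```

Request:
jog_arm:
  rows:
    - [[0.0, -0.0004, 0], -0.001]
    - [[0.0, -0.0008, 0], -0.002]
    - [[0.0, -0.0008, 0], -0.002]

```text
clock: 25.43
tool_pos: [0.4783, 0.0012, 0.0647]
eef_rot: [-0.255, 0.967, 0.003, -0.001]
contact_force: [-3.3, 8.0, 4.7]
opening: 0.19
```

```bash
python3 -c "
from feel import *
feel(5)"
```

```text
t25.63 swing 1.1933 r 0.1268 yaw-swing 1.2106 tang [-8.6  -7.44 -8.06 -8.14 -7.63] rad [-0.96 -1.85 -0.37 -1.4  -1.77] z [4.68 3.87 4.77 4.33 5.08] open 16.7 q7 1.13
```

Request:
jog_arm:
  rows:
    - [[0.0, 0.0008, 0], 0.002]
    - [[0.0, 0.0016, 0], 0.004]
    - [[0.0, 0.0024, 0], 0.007]
    - [[0.0, 0.0032, 0], 0.01]
    - [[0.0, 0.004, 0], 0.012]
    - [[0.0, 0.0048, 0], 0.014]
    - [[0.0, 0.0056, 0], 0.017]
    - [[0.0, 0.0056, 0], 0.017]

```text
clock: 26.3
tool_pos: [0.4767, 0.0043, 0.0648]
eef_rot: [-0.238, 0.971, 0.003, -0.0]
contact_force: [-2.4, 5.8, 4.8]
opening: 0.195
```

```bash
python3 -c "
from feel import *
feel(5)"
```

```text
t26.50 swing 1.1664 r 0.1268 yaw-swing 1.1761 tang [-6.27 -5.73 -6.04 -5.11 -5.24] rad [-0.52 -1.44 -1.04 -1.27 -0.82] z [4.81 4.4  3.36 3.81 4.22] open 17.3 q7 1.1
```

Request:
jog_arm:
  rows:
    - [[0.0, 0.0006, 0], 0.001]
    - [[0.0, 0.0012, 0], 0.003]
    - [[0.0, 0.0018, 0], 0.005]
    - [[0.0, 0.0018, 0], 0.005]

```text
clock: 26.83
tool_pos: [0.4761, 0.0054, 0.0647]
eef_rot: [-0.234, 0.972, 0.003, -0.0]
contact_force: [-1.9, 5.3, 4.1]
opening: 0.194
```

```bash
python3 -c "
from feel import *
feel(4)"
```

```text
t26.98 swing 1.1562 r 0.1268 yaw-swing 1.1661 tang [-5.55 -6.22 -4.68 -5.57] rad [-0.65 -1.35 -2.09 -2.72] z [4.09 3.72 3.85 3.95] open 17.3 q7 1.09
```

Request:
jog_arm:
  rows:
    - [[0.0, 0.0005, 0], 0.001]
    - [[0.0, 0.001, 0], 0.002]
    - [[0.0, 0.001, 0], 0.002]

```text
clock: 27.23
tool_pos: [0.4759, 0.0059, 0.0647]
eef_rot: [-0.231, 0.973, 0.003, -0.0]
contact_force: [-1.3, 4.4, 4.7]
opening: 0.192
```

```bash
python3 -c "
from feel import *
feel(4)"
```

```text
t27.38 swing 1.1522 r 0.1268 yaw-swing 1.1618 tang [-4.54 -5.61 -5.73 -6.48] rad [-0.8  -1.73 -1.43 -2.26] z [4.69 3.27 3.37 3.94] open 17.2 q7 1.09
```

Request:
jog_arm:
  rows:
    - [[0.0, 0.0005, 0], 0.001]
    - [[0.0, 0.001, 0], 0.002]
    - [[0.0, 0.001, 0], 0.002]

```text
clock: 27.63
tool_pos: [0.4759, 0.0059, 0.0648]
eef_rot: [-0.229, 0.973, 0.002, -0.0]
contact_force: [-2.2, 5.0, 3.4]
opening: 0.195
```

```bash
python3 -c "
from feel import *
feel(4)"
```

```text
t27.78 swing 1.1521 r 0.1268 yaw-swing 1.1574 tang [-5.5  -5.77 -6.17 -6.74] rad [-0.25 -1.59 -0.85 -0.69] z [3.41 3.08 2.38 3.33] open 17.0 q7 1.08
```

Request:
jog_arm:
  rows:
    - [[0.0, 0.0005, 0], 0.001]
    - [[0.0, 0.001, 0], 0.002]
    - [[0.0, 0.001, 0], 0.002]

```text
clock: 28.03
tool_pos: [0.4759, 0.0059, 0.0648]
eef_rot: [-0.227, 0.974, 0.001, -0.0]
contact_force: [-0.8, 5.9, 1.1]
opening: 0.195
```

```bash
python3 -c "
from feel import *
feel(4)"
```

```text
t28.18 swing 1.1516 r 0.1268 yaw-swing 1.1529 tang [-5.62 -4.68 -6.2  -4.69] rad [-1.84 -0.54 -1.68 -1.84] z [1.08 2.3  1.94 1.88] open 17.2 q7 1.08
```

Request:
jog_arm:
  rows:
    - [[0.0, 0.0005, 0], 0.001]
    - [[0.0, 0.001, 0], 0.002]
    - [[0.0, 0.001, 0], 0.002]

```text
clock: 28.43
tool_pos: [0.4759, 0.006, 0.0648]
eef_rot: [-0.225, 0.974, 0.001, -0.0]
contact_force: [-0.3, 6.6, 1.0]
opening: 0.194
```

```bash
python3 -c "
from feel import *
feel(5)"
```

```text
t28.63 swing 1.1511 r 0.1268 yaw-swing 1.1483 tang [-6.07 -5.28 -4.18 -5.89 -6.33] rad [-2.7  -2.51 -2.1  -2.07 -0.82] z [1.04 1.92 0.78 0.92 0.89] open 17.1 q7 1.08
```

```bash
python3 -c "
from look import *
from feel import *
look('w8')
feel(3)
s=get_state();print(s['moment'],s['joint_torque'],s['qd'])
im=cv2.imread('pics/w8.png')[80:260,150:400]; cv2.imwrite('pics/w8d.png',cv2.resize(im,None,fx=3.2,fy=3.2,interpolation=cv2.INTER_CUBIC))
"
```

```text
28.6333 [0.4758 0.006  0.0648] [-2.249e-01  9.744e-01  1.100e-03 -1.000e-04] [ 0.022  0.87  -0.212  2.139  0.845  0.214  1.075] [-2.05  6.05  0.89] [1.144 0.081 0.067] 17.1
t28.78 swing 1.1512 r 0.1268 yaw-swing 1.1482 tang [-5.19 -4.69 -5.  ] rad [-1.26 -1.08 -1.97] z [1.41 1.14 1.6 ] open 17.3 q7 1.08
[1.16008044 0.16924262 0.11776817] [ 2.75649548e+00 -4.71561635e+01  1.84001919e+00 -2.76406556e+00
  2.08174190e-01  1.35279939e+00 -3.73419933e-02] [-0.00263732 -0.0007255  -0.00097754 -0.00029993  0.00138767  0.00019704
  0.00036164]
```

View pics/w8d.png

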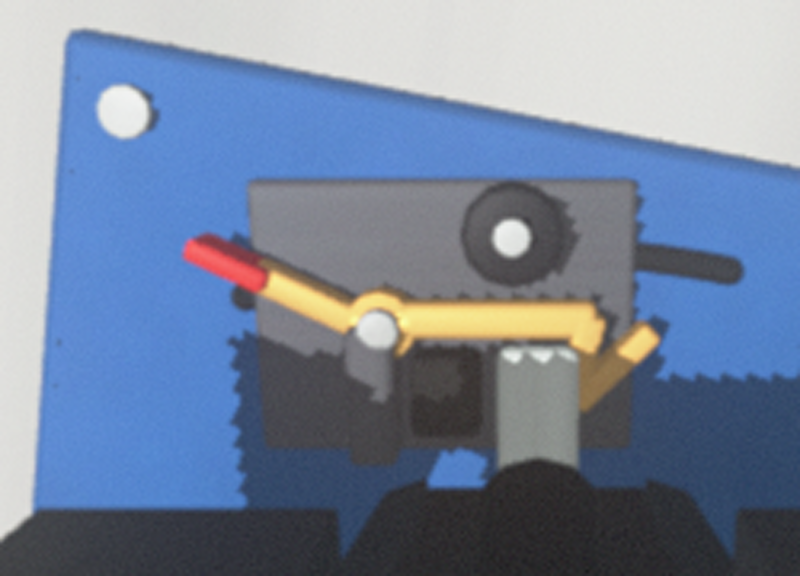

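Request:
jog_arm:
  rows:
    - [[0.0, 0.0005, 0], 0]
    - [[0.0, 0.001, 0], 0]
    - [[0.0, 0.001, 0], 0]

```text
clock: 29.03
tool_pos: [0.4758, 0.0061, 0.0648]
eef_rot: [-0.225, 0.974, 0.001, -0.0]
contact_force: [-0.3, 5.9, 0.3]
opening: 0.194
```

```bash
python3 -c "
from feel import *
feel(5)"
```

```text
t29.23 swing 1.1507 r 0.1268 yaw-swing 1.1475 tang [-5.43 -5.37 -4.69 -5.07 -3.93] rad [-2.36 -1.65 -1.77 -1.55 -2.93] z [ 0.26  0.59  0.59 -0.71 -0.19] open 17.2 q7 1.07
```

Request:
jog_arm:
  rows:
    - [[0.0, 0.0005, 0], 0]
    - [[0.0, 0.001, 0], 0]
    - [[0.0, 0.001, 0], 0]

```text
clock: 29.48
tool_pos: [0.4758, 0.0061, 0.0649]
eef_rot: [-0.224, 0.975, 0.0, 0.0]
contact_force: [0.3, 4.8, -1.5]
opening: 0.192
```

```bash
python3 -c "
from feel import *
feel(5)"
```

```text
t29.68 swing 1.1499 r 0.1268 yaw-swing 1.1468 tang [-4.22 -3.12 -3.36 -3.94 -3.66] rad [-2.38 -2.17 -2.69 -2.01 -3.26] z [-1.49 -1.63 -2.31 -2.2  -2.75] open 17.1 q7 1.07
```

Request:
jog_arm:
  rows:
    - [[0.0, 0.0005, 0.0002], 0]
    - [[0.0, 0.001, 0.0002], 0]
    - [[0.0, 0.001, 0.0002], 0]

```text
clock: 29.93
tool_pos: [0.4757, 0.0063, 0.0649]
eef_rot: [-0.224, 0.975, -0.0, 0.0]
contact_force: [1.1, 2.4, -1.7]
opening: 0.192
```

```bash
python3 -c "
from feel import *
feel(5)"
```

```text
t30.13 swing 1.1486 r 0.1268 yaw-swing 1.1462 tang [-1.68 -1.09 -1.37 -0.23 -1.2 ] rad [-2.07 -2.73 -2.32 -3.04 -3.38] z [-1.73 -3.03 -3.7  -2.57 -2.41] open 17.0 q7 1.07
```

Request:
jog_arm:
  rows:
    - [[0.0, 0.0003, 0], 0]
    - [[0.0, 0.0005, 0], 0]
    - [[0.0, 0.0005, 0], 0]

```text
clock: 30.38
tool_pos: [0.4756, 0.0064, 0.0649]
eef_rot: [-0.224, 0.975, -0.001, 0.0]
contact_force: [3.3, 0.8, -3.6]
opening: 0.196
```

```bash
python3 -c "
from feel import *
feel(5)"
```

```text
t30.58 swing 1.1471 r 0.1268 yaw-swing 1.1461 tang [0.76 1.14 1.59 1.77 3.6 ] rad [-3.34 -4.   -3.9  -4.   -3.81] z [-3.63 -3.39 -4.59 -3.1  -3.13] open 17.2 q7 1.07
```

Request:
jog_arm:
  rows:
    - [[0.0, -0.001, 0], 0]
    - [[0.0, -0.001, 0], 0]

```text
clock: 30.75
tool_pos: [0.4757, 0.0064, 0.0649]
eef_rot: [-0.224, 0.975, 0.0, 0.0]
contact_force: [4.2, 0.5, -2.5]
opening: 0.194
```

```bash
python3 -c "
from feel import *
feel(4)"
```

```text
t30.90 swing 1.1475 r 0.1268 yaw-swing 1.1467 tang [1.41 1.34 0.99 0.52] rad [-3.98 -3.79 -3.64 -2.55] z [-2.53 -2.41 -3.27 -3.14] open 17.2 q7 1.07
```

Request:
jog_arm:
  rows:
    - [[0.0, 0, 0], 0]
    - [[0.0, 0, 0], 0]
  newtons: 5

```text
clock: 31.07
tool_pos: [0.4756, 0.0063, 0.065]
eef_rot: [-0.224, 0.975, -0.0, 0.0]
contact_force: [4.0, 0.7, -1.3]
opening: 0.2
```

```bash
python3 -c "
from feel import *
feel(3)"
```

```text
t31.17 swing 1.1474 r 0.1269 yaw-swing 1.1467 tang [1.1  1.35 0.89] rad [-3.89 -3.07 -3.15] z [-1.33 -0.52 -1.84] open 18.3 q7 1.07
```

Request:
jog_arm:
  rows:
    - [[0.0, 0, 0], 0]
    - [[0.0, 0, 0], 0]
    - [[0.0, 0, 0], 0]
    - [[0.0, 0, 0], 0]
  gripper: 32

```text
clock: 31.5
tool_pos: [0.4745, 0.0062, 0.0648]
eef_rot: [-0.224, 0.975, -0.0, -0.001]
contact_force: [-1.0, -0.3, 0.5]
opening: 0.362
```

```bash
python3 -c "
from look import *
from feel import *
feel(3)
look('w9')
im=cv2.imread('pics/w9.png')[80:360,150:450]; cv2.imwrite('pics/w9d.png',cv2.resize(im,None,fx=2.1,fy=2.1,interpolation=cv2.INTER_CUBIC))
"
```

```text
t31.60 swing 1.1455 r 0.1277 yaw-swing 1.1468 tang [-0.1  -0.19  0.64] rad [ 1.01 -0.67 -0.07] z [0.54 0.23 0.31] open 32.0 q7 1.07
31.6 [0.475  0.0063 0.0648] [-2.242e-01  9.745e-01 -0.000e+00 -5.000e-04] [ 0.017  0.87  -0.207  2.142  0.845  0.212  1.071] [ 0.34 -0.54  0.31] [0.027 0.008 0.011] 32.02
```

View pics/w9d.png

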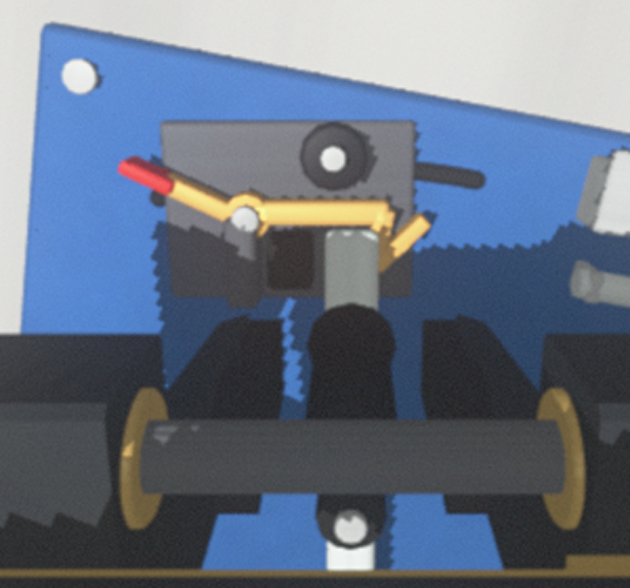

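Request:
jog_arm:
  rows:
    - [[0, 0, -0.01], 0]
    - [[0, 0, -0.04], 0]
    - [[0, 0, -0.08], 0]
    - [[0, 0, -0.11], 0]
    - [[0.005, -0.04, -0.14], 0]
    - [[0.01, -0.09, -0.153], 0]
    - [[0.034, -0.308, -0.153], 0]
    - [[0.034, -0.308, -0.153], 0]
    - [[0.034, -0.308, -0.153], 0]
    - [[0.034, -0.308, -0.153], 0]
    - [[0.034, -0.308, -0.153], 0]
    - [[0.034, -0.308, -0.153], 0]
    - [[0.034, -0.308, -0.153], 0]
    - [[0.034, -0.308, -0.153], 0]

```text
clock: 32.82
tool_pos: [0.5532, -0.2105, 0.18]
eef_rot: [-0.226, 0.974, 0.001, -0.0]
contact_force: [-0.8, -0.5, 0.3]
opening: 0.357
```

```bash
python3 -c "
from look import *
im=snapshot('scene'); cv2.imwrite('pics/c10.png',im[:,:,::-1])
look('w10',['small_roll'],['small_roll'])
im=cv2.imread('pics/c10.png')[120:330,180:460]; cv2.imwrite('pics/c10c.png',cv2.resize(im,None,fx=2.85,fy=2.85,interpolation=cv2.INTER_CUBIC))
"
```

```text
32.8667 [ 0.5533 -0.2104  0.18  ] [-2.258e-01  9.742e-01  5.000e-04 -1.000e-04] [ 0.62   0.808 -0.596  1.73   0.603  0.795  1.758] [ 0.14  0.01 -0.62] [0.076 0.02  0.036] 32.02
box small_roll [([349.8, 1.5, 434.4, 46.7], 0.85), ([279.3, 70.8, 349.8, 143.9], 0.56), ([541.4, 186.3, 627.3, 339.8], 0.36)]
mark small_roll [([12.1, 383.2], 0.82), ([108.5, 308.8], 0.77), ([161.4, 134.7], 0.25)]
```

View pics/w10.png

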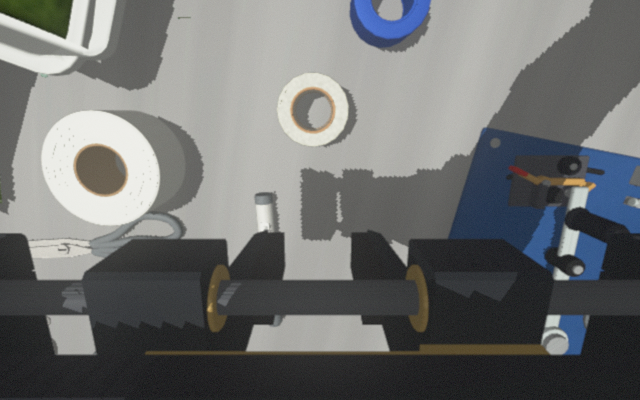

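View pics/c10c.png

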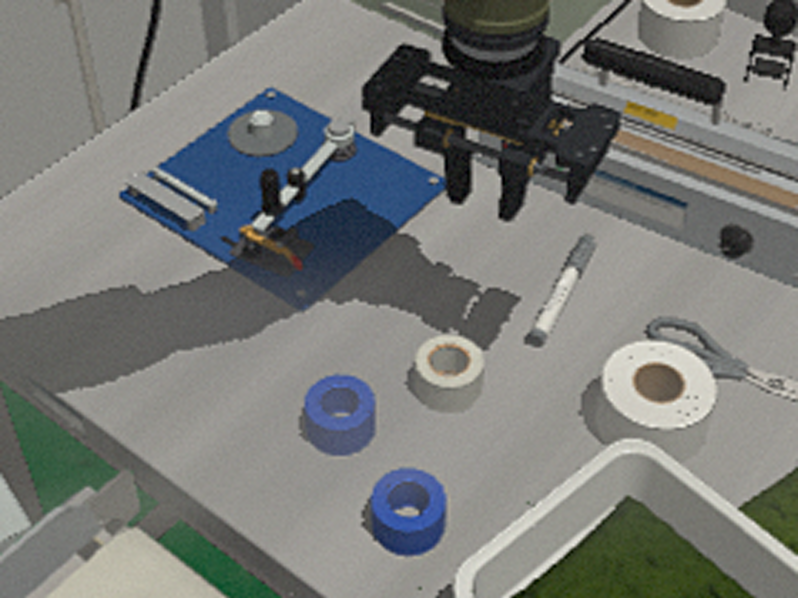

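```bash
python3 -c "
from h import *
import pickle
from plant import camera_model
cm=camera_model('wrist');T={n:wT(pickle.load(open(f'pics/{n}.pkl','rb')),cm) for n in('w1','w10')}
im=cv2.imread('pics/w10.png')[60:160,260:370];cv2.imwrite('pics/w10d.png',cv2.resize(im,None,fx=6,fy=6,interpolation=cv2.INTER_CUBIC))
im=cv2.imread('pics/w1.png')[120:220,80:190];cv2.imwrite('pics/w1d.png',cv2.resize(im,None,fx=6,fy=6,interpolation=cv2.INTER_CUBIC))
print(onz(cm,(313,109.5),.036,T['w10']),onz(cm,(128,169),.036,T['w1']),tri([ray(cm,(313,109.5),T['w10']),ray(cm,(128,169),T['w1'])]))
"
```

```text
[ 0.49639993 -0.24261831  0.036     ] [ 0.49541173 -0.24203429  0.036     ] (array([ 0.49587748, -0.24255819,  0.03525148]), [np.float64(0.0005278881264214886), np.float64(0.0005278881264214965)])
```

View pics/w10d.png

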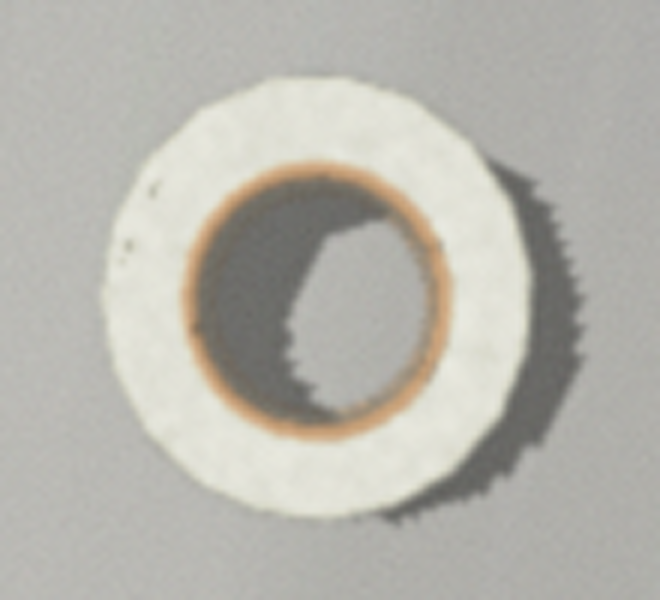

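View pics/w1d.png

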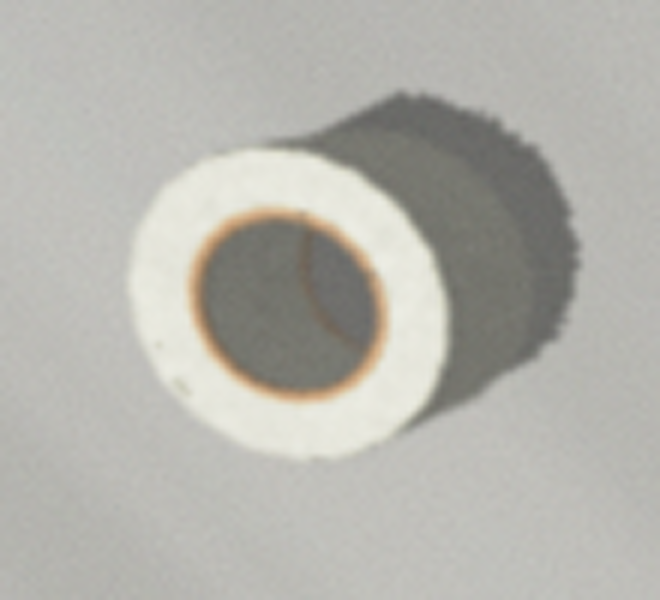

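Request:
jog_arm:
  rows:
    - [[0.04, -0.002, 0.02], 0]
    - [[0.087, -0.005, 0.06], 0]
    - [[0.087, -0.005, 0.1], 0]
    - [[0.087, -0.005, 0.133], 0]
    - [[0.087, -0.005, 0.133], 0]
    - [[0.087, -0.005, 0.133], 0]
    - [[0.087, -0.005, 0.133], 0]
    - [[0.087, -0.005, 0.133], 0]
    - [[0.087, -0.005, 0.133], 0]
  gripper: 88

```text
clock: 33.77
tool_pos: [0.4978, -0.2443, 0.0814]
eef_rot: [-0.224, 0.974, -0.001, 0.001]
contact_force: [-0.3, 0.8, 0.5]
opening: 0.991
```

```bash
python3 -c "
from look import *
look('w11')
"
```

```text
33.7667 [ 0.4978 -0.2443  0.0814] [-2.244e-01  9.745e-01 -7.000e-04  1.300e-03] [ 0.64   0.907 -0.457  1.899  0.778  0.518  1.663] [-0.29  0.75  0.45] [ 0.061  0.024 -0.06 ] 87.32
```

View pics/w11.png

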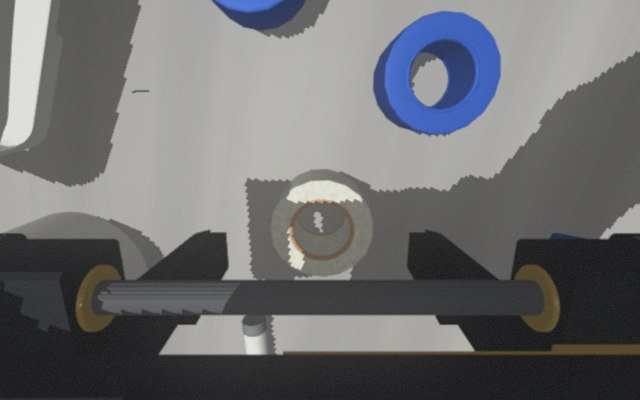

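```bash
python3 -c "
from h import *
import pickle
from plant import camera_model
cm=camera_model('wrist');s=pickle.load(open('pics/w11.pkl','rb'));T=wT(s,cm)
p=onz(cm,(321.5,229),.036,T);print(p);print(R.from_quat(s['eef_rot']).as_matrix().T@(p-s['tool_pos']))
"
```

```text
[ 0.49630824 -0.2433252   0.036     ]
[0.00100047 0.00164132 0.04541004]
```

Request:
jog_arm:
  rows:
    - [[0.001, 0.002, 0.02], 0]
    - [[0.001, 0.002, 0.05], 0]
    - [[0.001, 0.002, 0.068], 0]
    - [[0.001, 0.002, 0.068], 0]

```text
clock: 34.15
tool_pos: [0.4943, -0.243, 0.0274]
eef_rot: [-0.224, 0.974, 0.001, -0.001]
contact_force: [0.1, -0.1, 0.4]
opening: 0.997
```

Request:
jog_arm:
  rows:
    - [[0, 0, 0], 0]
    - [[0, 0, 0], 0]
    - [[0, 0, 0], 0]
    - [[0, 0, 0], 0]
    - [[0, 0, 0], 0]
    - [[0, 0, 0], 0]
    - [[0, 0, 0], 0]
    - [[0, 0, 0], 0]
  gripper: 45
  newtons: 12

```text
clock: 34.82
tool_pos: [0.4956, -0.2436, 0.0297]
eef_rot: [-0.224, 0.975, -0.0, 0.001]
contact_force: [0.4, -0.9, 6.4]
opening: 0.662
```

```bash
python3 -c "
from look import *
look('w12')
"
```

```text
34.8167 [ 0.4956 -0.2436  0.0297] [-2.241e-01  9.746e-01 -4.000e-04  5.000e-04] [ 0.589  0.986 -0.368  1.911  0.856  0.408  1.589] [ 0.38 -0.88  6.39] [ 0.116  0.17  -0.031] 58.34
```

View pics/w12.png

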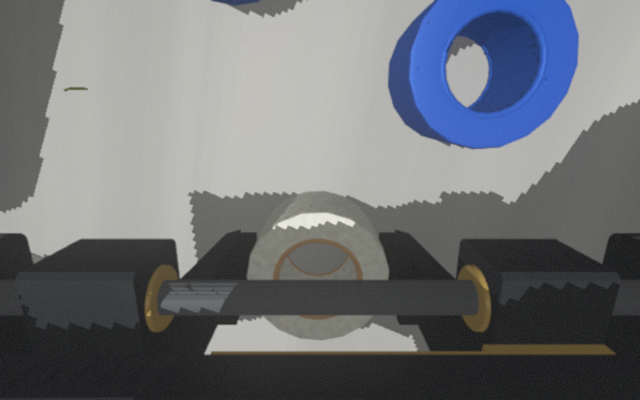

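```bash
python3 -c "
from h import *
import pickle
from plant import camera_model
cm=camera_model('wrist');s=pickle.load(open('pics/w12.pkl','rb'));T=wT(s,cm)
for c in (319,277),(318,265): 
  p=onz(cm,c,.036,T);print(p,R.from_quat(s['eef_rot']).as_matrix().T@(p-s['tool_pos']))
im=cv2.imread('pics/w12.png')[180:360,230:410];cv2.imwrite('pics/w12d.png',cv2.resize(im,None,fx=3.3,fy=3.3,interpolation=cv2.INTER_CUBIC))
"
```

```text
[ 0.4957447  -0.24356904  0.036     ] [-9.87954159e-05 -4.66070492e-05 -6.33653725e-03]
[ 0.49118735 -0.24622963  0.036     ] [ 0.00516293 -0.00044952 -0.00634052]
```

View pics/w12d.png

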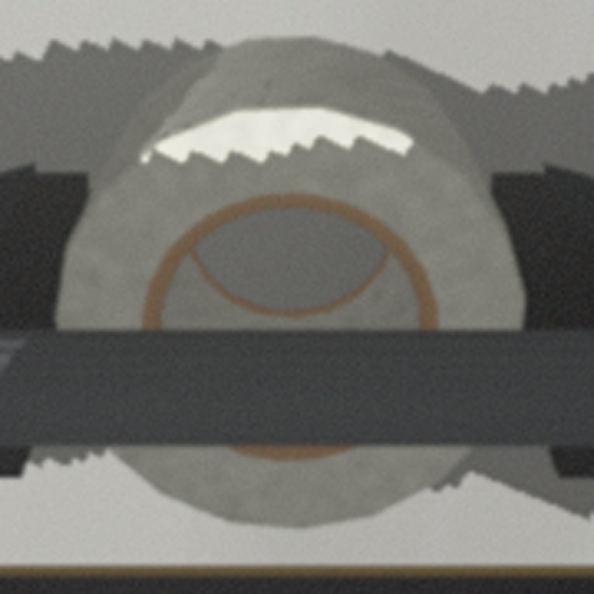

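Request:
jog_arm:
  rows:
    - [[0, 0, -0.01], 0]
    - [[0, 0, -0.04], 0]
    - [[0, 0, -0.09], 0]
    - [[0, 0, -0.14], 0]
    - [[-0.02, 0.03, -0.16], 0]
    - [[-0.04, 0.063, -0.16], 0]
    - [[-0.065, 0.102, -0.16], 0]
    - [[-0.09, 0.141, -0.16], 0]
    - [[-0.115, 0.18, -0.16], 0]
    - [[-0.14, 0.22, -0.16], 0]
    - [[-0.165, 0.259, -0.16], 0]
    - [[-0.19, 0.298, -0.16], 0]
    - [[-0.215, 0.337, -0.16], 0]
    - [[-0.235, 0.369, -0.16], 0]
    - [[-0.255, 0.4, -0.16], 0]
    - [[-0.265, 0.416, -0.16], 0]
    - [[-0.27, 0.423, -0.16], 0]
    - [[-0.27, 0.423, -0.16], 0]
    - [[-0.27, 0.423, -0.16], 0]

```text
clock: 36.45
tool_pos: [0.5385, 0.1283, 0.1486]
eef_rot: [-0.223, 0.975, -0.001, -0.001]
contact_force: [0.7, 0.5, -1.4]
opening: 0.664
```

```bash
python3 -c "
from look import *
look('w13')
im=snapshot('scene'); cv2.imwrite('pics/c13.png',im[:,:,::-1])
im=snapshot('side'); cv2.imwrite('pics/s13.png',im[:,:,::-1])
for n in 'cs':
  im=cv2.imread(f'pics/{n}13.png')[110:240,180:380]; cv2.imwrite(f'pics/{n}13c.png',cv2.resize(im,None,fx=3.5,fy=3.5,interpolation=cv2.INTER_CUBIC))
"
```

```text
36.45 [0.5385 0.1283 0.1486] [-2.234e-01  9.747e-01 -1.000e-03 -7.000e-04] [-0.034  0.796 -0.485  1.87   0.606  0.628  1.123] [ 0.68  0.48 -1.38] [-0.     0.018  0.005] 58.54
```

View pics/w13.png

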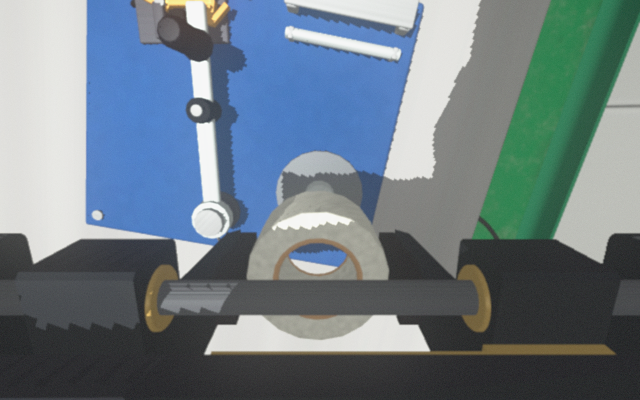

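View pics/c13c.png

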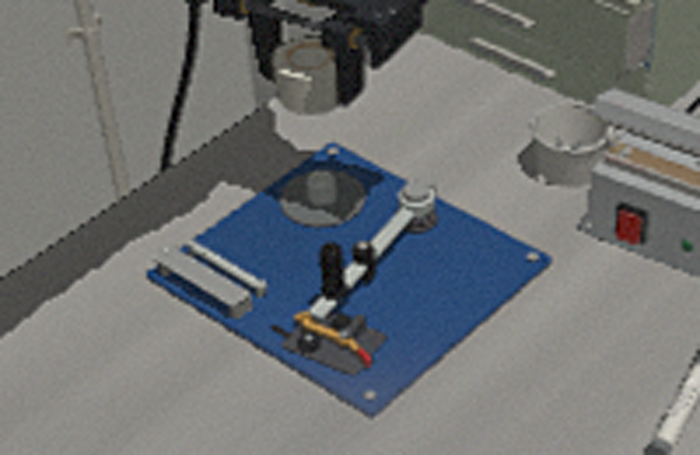

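```bash
python3 -c "
from h import *
import pickle
from plant import camera_model
cm=camera_model('wrist');s=pickle.load(open('pics/w13.pkl','rb'));T=wT(s,cm)
Rm=R.from_quat(s['eef_rot']).as_matrix()
print(proj(cm,(.540,.1305,.012),T),Rm.T@(np.array([.540,.1305,.0486])-s['tool_pos']))
x=Rm[:,0];x[2]=0
for k in (36,):
  y=Rm[:,1]
  print([proj(cm,np.array([.540,.1305,.012])+d,T) for d in (.036*x,.036*y,-.036*y)])
print(s['tool_pos'][2])
"
```

```text
(np.float64(319.83545444203486), np.float64(194.29049217063977)) [-0.00247173  0.00144015  0.10004269]
[(np.float64(319.92205212923625), np.float64(150.6495616720279)), (np.float64(363.33115014324846), np.float64(194.27897885541563)), (np.float64(276.3282840546748), np.float64(194.30200852321448))]
0.14864906338639816
```

Request:
jog_arm:
  rows:
    - [[-0.002, 0.0015, 0.02], 0]
    - [[-0.002, 0.0015, 0.06], 0]
    - [[-0.002, 0.0015, 0.09], 0]
    - [[-0.002, 0.0015, 0.1], 0]
    - [[-0.002, 0.0015, 0.1], 0]
    - [[-0.002, 0.0015, 0.1], 0]

```text
clock: 37.1
tool_pos: [0.5397, 0.1316, 0.0742]
eef_rot: [-0.224, 0.975, -0.0, -0.0]
contact_force: [0.2, -0.3, -1.2]
opening: 0.667
```

```bash
python3 -c "
from look import *
look('w14')
im=snapshot('scene'); cv2.imwrite('pics/c14.png',im[:,:,::-1])
im=snapshot('side'); cv2.imwrite('pics/s14.png',im[:,:,::-1])
a=[]
for n in 'cs':
  im=cv2.imread(f'pics/{n}14.png')[125:225,190:350]; a.append(cv2.resize(im,None,fx=2.5,fy=2.5,interpolation=cv2.INTER_CUBIC))
cv2.imwrite('pics/14.png',np.hstack(a))
"
```

```text
37.1 [0.5397 0.1316 0.0742] [-2.238e-01  9.746e-01 -1.000e-04 -0.000e+00] [-0.098  0.909 -0.383  1.897  0.703  0.474  1.035] [ 0.19 -0.26 -1.23] [ 0.109 -0.014 -0.087] 58.8
```

View pics/14.png

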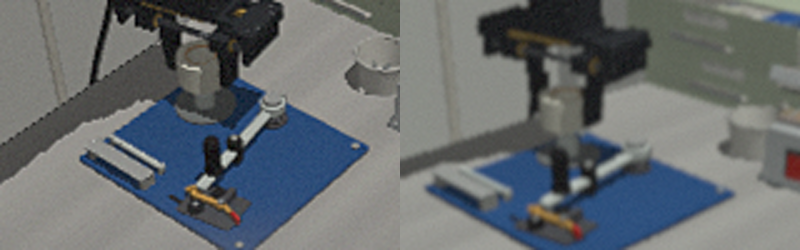

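Request:
jog_arm:
  rows:
    - [[0.0015, -0.001, 0.005], 0]
    - [[0.0015, -0.001, 0.012], 0]
    - [[0.0015, -0.001, 0.02], 0]
    - [[0.0015, -0.001, 0.028], 0]
    - [[0.0015, -0.001, 0.035], 0]
    - [[0.0015, -0.001, 0.039], 0]
    - [[0.0015, -0.001, 0.039], 0]

```text
clock: 37.83
tool_pos: [0.5383, 0.1309, 0.0437]
eef_rot: [-0.224, 0.975, -0.0, -0.001]
contact_force: [-0.8, 0.7, -1.9]
opening: 0.662
```

Request:
jog_arm:
  rows:
    - [[0, 0, 0.001], 0]
    - [[0, 0, 0.002], 0]
    - [[0, 0, 0.002], 0]

```text
clock: 38.08
tool_pos: [0.539, 0.131, 0.0432]
eef_rot: [-0.224, 0.975, 0.0, 0.0]
contact_force: [-0.2, 0.1, -0.9]
opening: 0.663
```

```bash
python3 -c "
from look import *
look('w15')
im=snapshot('side'); cv2.imwrite('pics/s15.png',im[:,:,::-1])
im=cv2.imread('pics/s15.png')[125:225,190:350]; cv2.imwrite('pics/15.png',cv2.resize(im,None,fx=5,fy=5,interpolation=cv2.INTER_CUBIC))
"
```

```text
38.0833 [0.539  0.131  0.0432] [-2.242e-01  9.745e-01  0.000e+00  1.000e-04] [-0.126  0.958 -0.333  1.904  0.743  0.406  1.   ] [-0.22  0.11 -0.94] [ 0.065 -0.004  0.007] 58.38
```

View pics/15.png

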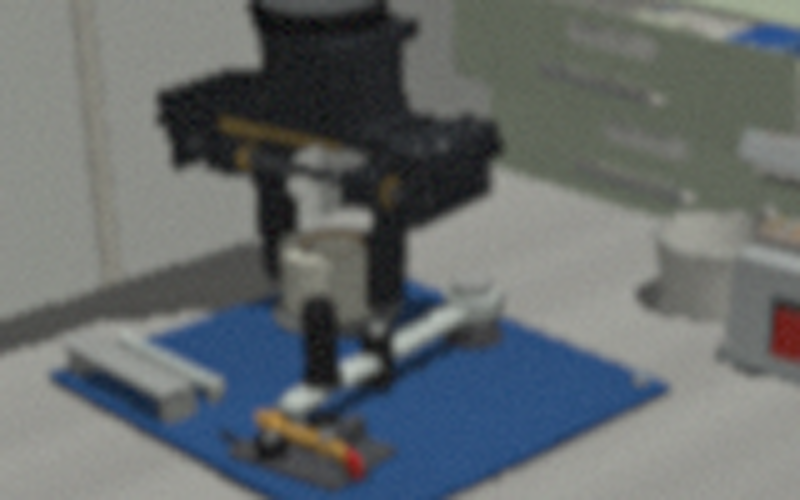

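Request:
jog_arm:
  rows:
    - [[0, 0, 0.001], 0]
    - [[0, 0, 0.001], 0]
    - [[0, 0, 0.001], 0]

```text
clock: 38.43
tool_pos: [0.5389, 0.131, 0.0424]
eef_rot: [-0.224, 0.975, 0.0, 0.0]
contact_force: [-0.3, -0.0, -1.0]
opening: 0.66
```

Request:
jog_arm:
  rows:
    - [[0, 0, 0.001], 0]
    - [[0, 0, 0.001], 0]
    - [[0, 0, 0.001], 0]

```text
clock: 38.68
tool_pos: [0.539, 0.131, 0.0417]
eef_rot: [-0.224, 0.975, 0.0, 0.0]
contact_force: [0.1, -0.3, 0.7]
opening: 0.665
```

Contact at TCP z ≈ 0.0417, as predicted. Release.

Request:
jog_arm:
  rows:
    - [[0, 0, 0.0003], 0]
    - [[0, 0, 0.0003], 0]
    - [[0, 0, 0.0003], 0]
    - [[0, 0, 0.0003], 0]
    - [[0, 0, 0.0003], 0]
    - [[0, 0, 0.0003], 0]
  gripper: 82

```text
clock: 39.18
tool_pos: [0.5389, 0.131, 0.0414]
eef_rot: [-0.224, 0.975, 0.0, 0.0]
contact_force: [-0.7, 0.9, -0.4]
opening: 0.929
```

Request:
jog_arm:
  rows:
    - [[0, 0, -0.01], 0]
    - [[0, 0, -0.03], 0]
    - [[0, 0, -0.06], 0]
    - [[0, 0, -0.1], 0]
    - [[0, 0, -0.14], 0]
    - [[-0.08, 0, -0.17], 0]
    - [[-0.08, 0, -0.17], 0]
    - [[-0.08, 0, -0.17], 0]

```text
clock: 39.85
tool_pos: [0.5977, 0.1602, 0.1724]
eef_rot: [-0.224, 0.975, 0.002, 0.005]
contact_force: [0.7, 0.5, 0.5]
opening: 0.928
```

```bash
python3 -c "
from look import *
look('w16')
im=snapshot('scene'); cv2.imwrite('pics/c16.png',im[:,:,::-1])
im=snapshot('side'); cv2.imwrite('pics/s16.png',im[:,:,::-1])
for n in 'cs':
  im=cv2.imread(f'pics/{n}16.png')[120:330,180:460]; cv2.imwrite(f'pics/{n}16c.png',cv2.resize(im,None,fx=2.85,fy=2.85,interpolation=cv2.INTER_CUBIC))
"
```

```text
39.85 [0.5977 0.1602 0.1724] [-0.2238  0.9746  0.0018  0.005 ] [-0.043  0.832 -0.534  1.664  0.555  0.791  1.193] [0.67 0.52 0.47] [ 0.043 -0.009  0.011] 81.72
```

View pics/w16.png

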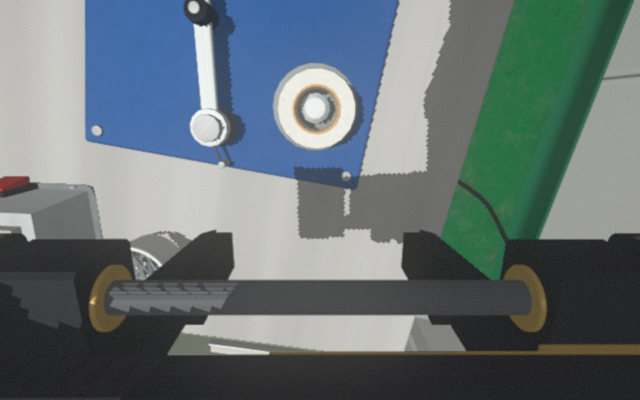

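View pics/c16c.png

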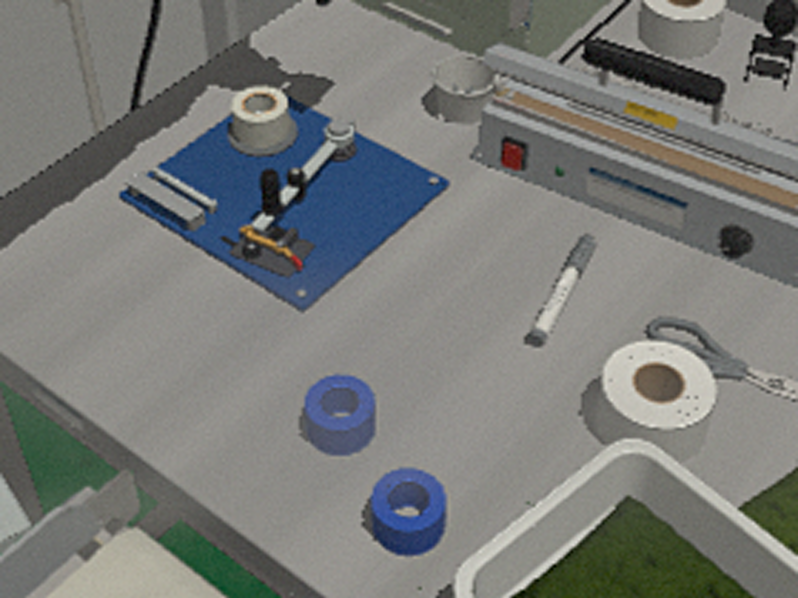

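View pics/s16c.png

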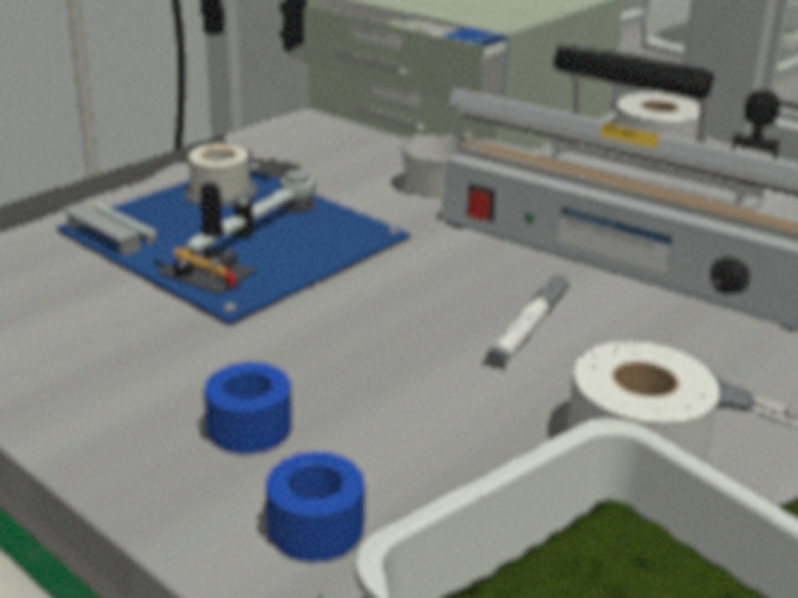

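The roll lies flat over the spindle, which shows in its hole at (317,107) in the wrist picture. The arm is still hooked, and the pen, tub and big roll sit at the same pixels as at the start. I am handing the job in.

```bash
python3 -c "
from plant import *
print(get_state()['clock']); print(workorder.finish_job())
"
```

```text
40.0
the job is handed in; nothing more can be done
None
```

The job is handed in at 40.0 s. The pressure arm is hooked on the catch, and the small white roll lies flat on the platter over the spindle.

- **Arm:** I gripped the knob and drew it round until the hook took it, at a swing of about 1.15 rad. I touched the buffer at about 1.192 rad, feeling roughly 2 N more than the spring pull. I then eased the arm back about 5.5 mm, until the pull at the knob vanished, and released it. With the jaws opened to 32 mm around the knob, the arm stayed put and the wrist force was about zero.
- **Roll:** I set it down only after that. It touched the platter at the height I had worked out.
- **Last checks:** The pictures show the spindle inside the roll's hole, the arm still hooked, and the pen, tub and big roll at the same pixels as in the first pictures. The gripper is clear of everything.

**What went wrong:** On the first easing back I took the spring's return after hooking for the buffer. I went too far and pressed the arm against the hook with up to about 8 N, over the 4 N limit, for about 1 s. While I was unloading it, the reading still jumped between about −5 and +5 N. On the second easing it briefly crept to 3.6 N. The later pictures show the hook closed on the pin, and I drew the arm on to the buffer and eased it back again afterwards. The knob was gripped the whole time, so the arm never flew free, but I cannot rule out that the catch slipped for a moment during that first press.

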